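Pots off the stack and onto their saucers

ROBOT

A 6-joint arm with a two-finger parallel gripper is mounted at the origin on the work surface. World frame = base frame: x ahead of the robot, y to its left, z up, the work surface at z = 0. Lengths are in m, angles in rad, forces in N, time in s.
With the tool pointing down it reaches from about 0.35 to 0.975 m from the base axis. Payload 4.9 kg.
Tool frame: the origin (TCP) lies at the very end of the fingers, on their centre line; the grasp point (between the pads) lies 19 mm behind it; y points along the fingers, z is the direction in which the jaws open and shut, and the axes are right-handed (so a half turn about y gives the same grasp; the last joint's range is limited). The gripper opens to 85 mm and grips with 20 to 120 N. Pads are 22 mm wide; open, the fingers measure 114 mm over their backs; the gripper's body (76 mm by 85 mm) begins 54 mm behind the grasp point. The pads swing forward as they close: fully open they stand 13 mm farther back than shut.
Start: joints at [-1.439, 0.053, 1.613, -0, 1.476, -0.119], TCP at [0.155, -0.605, 0.231] pointing down, gripper open.
Joint ranges: [-3.01, 3.01], [-1.01, 2.22], [0.06, 2.58], [-1.02, 4.17], [0.09, 2.62], [-3.14, 3.14]. Speed limits (rad/s): [2.57, 2.57, 3.14, 3.14, 3.14, 3.14].

INTERFACE

Orientations are given as a rotation vector (axis times angle).
In Python, from station import monitor, viewer, ticket gives the robot as it stands.
- The arm moves only by the tool servo_tool, never from a script. Its argument "commands" is one flat list of numbers, 7 for each row, row after row: the turn, a rotation vector about the tool's x, y, z in rad, then the shift along the tool's x, y, z in cm, then the opening, from 0 (shut) to 1 (fully open). In form: [rx, ry, rz, dx, dy, dz, claw, rx, ry, rz, dx, dy, dz, claw, ...]. A call has 1 to 20 rows; each row shifts and turns the pose as measured when the row begins, along the tool's axes as they then stand; what a row does not reach is not made up. A row lasts 1/10 s, in which the tool goes at most 50 mm and 8.59 degrees, less where a joint would pass 70% of its speed; a pose out of reach is approached as far as the arm can. A call is refused whole if a number of a shift passes 5 or a number of a turn 0.15, either way. A call with a gripper value outside its range is refused whole. The fingers move at their own pace and stop on an object; "grip_force" is the grip in N (left out, the last holds). Time passes only in rows, so rows that do not move let the fingers close. It gives the time, the measured TCP pose, the force and the opening at its end, in the units of the state.
- monitor.get_obs(): the state, without advancing time (a new reading comes with each control period).
- viewer.get_image(name): name is "scene" or "top"; returns a dict with "frame" (420x560x3 uint8, red, green, blue), "depth" (420x560 float32, m along the optical axis (not along the pixel's ray), 0 where there is no reading), "camera_matrix" (3x3 intrinsics, pixels), "dist_coeffs" ([k1, k2, p1, p2, k3] as OpenCV has them; the pictures are not rectified), "cam_to_world" (4x4, takes a point from camera to world coordinates). Camera axes: x right, y down, z forward; pixel columns grow to the right and rows downward; lengths in m; the calibration is good to about 2 mm. A picture is of the moment at which its call begins.
- ticket.finish_job(): hands the job in, once; it reports no verdict.
The state is a dict: "t": time; "q": joint angles; "dq": joint speeds; "effort": joint torques, N m; "tool_pos": TCP position; "tool_rot": TCP orientation; "contact_force": force on the tool from outside, world axes, zero at the start; "wrist_torque": the same for the moment, N m; "opening": finger opening in m.
Only numpy, scipy, OpenCV 4.12 (cv2) and the standard library are available. Lean on these libraries where they do the work, as an engineer would, in place of code of your own. Each camera call takes 0.05 s, during which the arm holds its last target.

TASK

First take the small white bowl out of the smallest saucer and stand it on the cork mat, wholly on it. Then take the stack of nested clay pots apart from the top, one pot at a time, and stand each upright in the saucer of its own size, the smallest pot first and the largest last. Set everything down gently without dropping or toppling it, and leave the spray bottle and the trowel where they are.

Things in the scene. Friction and masses are not known exactly. Their poses are not given: they have to be found in the camera images.
- pot_large: The lowest and widest, terracotta pot, 80 mm high, open top. Top 30 mm: upright collar, outer diameter 136 mm, wall 9 mm; below it tapers to a foot 104 mm across; inner floor 10 mm above the foot. Grip: pinch the collar wall. Starts on the desk, holding the other two. Origin: centre of underside, z up.
- pot_medium: The middle terracotta pot, 105 mm high, open top. Top 30 mm: upright collar, outer diameter 96 mm, wall 8 mm; below it tapers to a foot 76 mm across; inner floor 10 mm above the foot. Grip: pinch the collar wall. Starts on the large pot's inner floor, rim 35 mm above the large pot's rim. Origin: centre of underside, z up.
- pot_small: The top, tall narrow terracotta pot, 130 mm high, open top. Top 30 mm: upright collar, outer diameter 64 mm, wall 7 mm; below it tapers to a foot 44 mm across; inner floor 8 mm above the foot. Grip: pinch the collar wall or across the outside. Starts on the medium pot's inner floor, rim 35 mm above the medium pot's rim. Origin: centre of underside, z up.
- saucer_small: The smallest round terracotta saucer, fixed to the desk: inner floor 6 mm above the desk, flat inner diameter 68 mm, rim 82 mm across outside and 16 mm high. Fits the small pot. Origin: centre of the underside, z up.
- saucer_medium: The middle-sized round terracotta saucer, fixed to the desk: inner floor 6 mm above the desk, flat inner diameter 100 mm, rim 114 mm across outside and 16 mm high. Fits the medium pot. Origin: centre of the underside, z up.
- saucer_large: The largest round terracotta saucer, fixed to the desk: inner floor 6 mm above the desk, flat inner diameter 128 mm, rim 142 mm across outside and 16 mm high. Fits the large pot. Origin: centre of the underside, z up.
- bowl: Small white ceramic bowl, 42 mm high, 64 mm across the rim, 60 mm across at 14 mm above its foot, foot 40 mm across, wall 4 mm; can be gripped across the outside, above the saucer's rim. At the start it stands in the smallest saucer, on its inner floor. Origin: centre of its underside, z up.
- mat: Round cork mat, 72 mm across, 4 mm thick, fixed to the desk. Origin: centre of its underside, z up.
- spray_bottle: White plastic trigger spray bottle standing upright, 211 mm high, body 76 mm across, nozzle reaching 60 mm along its -x; to be left alone. Origin: centre of its underside.
- trowel: Blue plastic trowel lying on the desk, 263 mm long, blade 46 mm wide, 24 mm high at the handle; to be left alone. Origin: on the desk under its middle, the blade reaches 146 mm along its -x, the handle 117 mm along +x.
Not all that is in view belongs to the job. Leave any yellow look-alike of the pot_large alone.

How it is judged:
On the way, in this order (a step that is already met when the one before it is completed fails the run):
1. the bowl stands released on the cork mat (horizontal distance between bowl and mat below 0.018 m and z of bowl in the frame of mat between 0.001 and 0.008 m and angle between bowl's own z axis and vertical below 0.1 rad and linear speed of bowl below 0.03 m/s and angular speed of bowl below 0.3 rad/s and contact force between bowl and the fingers below 0.2 N), for 0.2 s.
2. the small pot stands released and upright in the small saucer (horizontal distance between pot_small and saucer_small below 0.014 m and z of pot_small in the frame of saucer_small between 0.002 and 0.01 m and angle between pot_small's own z axis and vertical below 0.1 rad and linear speed of pot_small below 0.03 m/s and angular speed of pot_small below 0.3 rad/s and contact force between pot_small and the fingers below 0.2 N), for 0.2 s.
3. the medium pot stands released and upright in the medium saucer (horizontal distance between pot_medium and saucer_medium below 0.014 m and z of pot_medium in the frame of saucer_medium between 0.002 and 0.01 m and angle between pot_medium's own z axis and vertical below 0.1 rad and linear speed of pot_medium below 0.03 m/s and angular speed of pot_medium below 0.3 rad/s and contact force between pot_medium and the fingers below 0.2 N), for 0.2 s.
4. the large pot stands released and upright in the large saucer (horizontal distance between pot_large and saucer_large below 0.014 m and z of pot_large in the frame of saucer_large between 0.002 and 0.01 m and angle between pot_large's own z axis and vertical below 0.1 rad and linear speed of pot_large below 0.03 m/s and angular speed of pot_large below 0.3 rad/s and contact force between pot_large and the fingers below 0.2 N), for 0.2 s.
At the end, for the whole second after the job is handed in: The bowl stands on the cork mat (centres within 18 mm) and each pot stands upright (within 0.1 rad) on the floor of the saucer of its own size (centres within 14 mm), all released and at rest (all of step 1 and all of step 2 and all of step 3 and all of step 4); the robot touches nothing.
It fails at once if a pot or the bowl is dropped (faster than 0.5 m/s while the fingers do not touch it, a fall of about 13 mm) ((linear speed of pot_small above 0.5 m/s and contact force between pot_small and the fingers below 0.05 N) or (linear speed of pot_medium above 0.5 m/s and contact force between pot_medium and the fingers below 0.05 N) or (linear speed of pot_large above 0.5 m/s and contact force between pot_large and the fingers below 0.05 N) or (linear speed of bowl above 0.5 m/s and contact force between bowl and the fingers below 0.05 N)).
It fails at once if the spray bottle or the trowel is pushed more than 25 mm from its place (distance of any of spray_bottle, trowel from where it was at the start of the episode above 0.025 m).
It fails at once if a pot or the bowl is toppled (tilted more than 0.7 rad) (angle between any of pot_small, pot_medium, pot_large, bowl's own z axis and vertical above 0.7 rad).
It fails at once if a pot or the bowl is pressed hard onto its place (more than 60 N) (contact force between pot_small and saucer_small above 60 N or contact force between pot_medium and saucer_medium above 60 N or contact force between pot_large and saucer_large above 60 N or contact force between bowl and mat above 60 N).
It also fails if it takes over 115 s, if anything falls off the work surface, if the arm or the gripper's body presses on something with over 40 N, if the wrist force passes 120 N, or if a joint passes its speed limit or range.

## Working session

There is one attempt and no reset: what is moved stays moved. The work goes in short steps, Python scripts to look and compute and a tool call to move; the robot and the scene stay as the last step left them, time stands still between calls to the robot, and variables do not carry over. Pictures are saved under pics/ and viewed, and the job is handed in when it is done.

Besides the shell and the picture viewer there is one more tool, called after "Call:" as name(argument=value, ...) on one line, values as JSON. servo_tool: Moves the arm, as the interface text tells. Its arguments: {"type":"object","properties":{"commands":{"type":"array","items":{"type":"number"}},"grip_force":{"type":"number"}},"required":["commands"]}

```bash
ls; mkdir -p pics; python3 - <<'E'
from station import monitor, viewer
import cv2,numpy as np
print(monitor.get_obs())
for n in("scene","top"):
    d=viewer.get_image(n); cv2.imwrite(f"pics/{n}0.png",d["frame"][:,:,::-1]); print(n,d["camera_matrix"],d["dist_coeffs"],d["cam_to_world"])
    np.savez(f"{n}0.npz",**d)
E
```

```text
pics
{'t': 0.0, 'q': array([-1.43901365e+00,  5.33878653e-02,  1.61430461e+00, -1.91655975e-05,
        1.47595590e+00, -1.19001266e-01]), 'dq': array([ 0.00045139, -0.00108822,  0.00226346, -0.00049607,  0.00125118,
        0.00153036]), 'effort': array([ 1.38169071e-03, -3.93682766e+01, -3.70176923e+01,  1.68891290e-05,
        6.93491864e-03,  3.23711149e-06]), 'tool_pos': array([ 0.15501504, -0.60483502,  0.23003743]), 'tool_rot': array([-0.26322868,  2.09011147, -2.08578559]), 'contact_force': array([ 0.10027829, -0.44587457,  0.86837504]), 'wrist_torque': array([ 0.02525328, -0.02194655, -0.00192074]), 'opening': 0.08514849258891806}
scene [[434.59095865   0.         273.32315665]
 [  0.         434.59095865 217.71649034]
 [  0.           0.           1.        ]] [-0.00474497  0.          0.          0.          0.        ] [[-0.2825683   0.67695064 -0.67962709  1.35825343]
 [ 0.95922075  0.19414659 -0.20543283  0.26121142]
 [-0.0071206  -0.70996122 -0.70420478  0.86064139]
 [ 0.          0.          0.          1.        ]]
top [[514.5214598    0.         282.17009625]
 [  0.         514.5214598  210.1142986 ]
 [  0.           0.           1.        ]] [-0.08806547  0.          0.          0.          0.        ] [[ 0.01805591 -0.99717815  0.07286786  0.49056652]
 [-0.9997004  -0.01680088  0.01779975  0.01366768]
 [-0.01652528 -0.07316741 -0.99718275  1.18236865]
 [ 0.          0.          0.          1.        ]]
```

View pics/scene0.png

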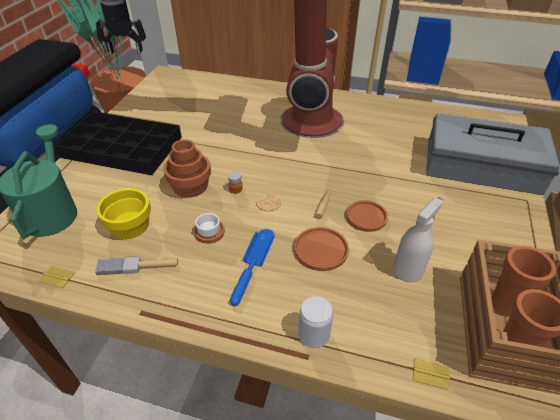

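View pics/top0.png

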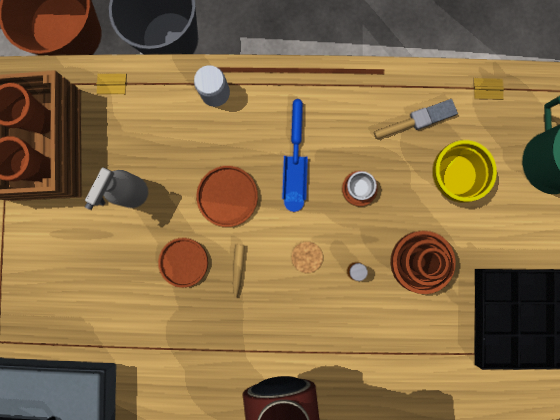

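The top view shows the stack at (422,262), the bowl in the small saucer at (361,187) and the mat at (307,257). The medium saucer is at (184,262) and the large saucer at (228,196). A little bottle stands at (358,272), and the yellow look-alike is at (465,172).

```bash
cat > h.py <<'E'
import cv2,numpy as np
def cast(d,uv,z):
    uv=np.asarray(uv,float).reshape(-1,1,2)
    n=cv2.undistortPoints(uv,d["camera_matrix"],d["dist_coeffs"]).reshape(-1,2)
    T=d["cam_to_world"]; r=np.c_[n,np.ones(len(n))]@T[:3,:3].T; o=T[:3,3]
    return o+r*((z-o[2])/r[:,2])[:,None]
def points(d):
    h,w=d["depth"].shape; v,u=np.mgrid[:h,:w]
    n=cv2.undistortPoints(np.stack([u,v],-1).reshape(-1,1,2).astype(float),d["camera_matrix"],d["dist_coeffs"]).reshape(-1,2)
    z=d["depth"].reshape(-1,1); p=np.c_[n,np.ones(len(n))]*z
    T=d["cam_to_world"]; p=p@T[:3,:3].T+T[:3,3]; p[z[:,0]==0]=np.nan
    return p.reshape(h,w,3)
def circ(p):
    A=np.c_[2*p[:,:2],np.ones(len(p))]; s=np.linalg.lstsq(A,(p[:,:2]**2).sum(1),rcond=None)[0]
    return s[0],s[1],np.sqrt(s[2]+s[0]**2+s[1]**2)
def rcirc(p,n=6):
    for _ in range(n):
        x,y,r=circ(p); e=abs(np.hypot(p[:,0]-x,p[:,1]-y)-r); p=p[e<max(0.002,1.5*e.std())]
    return np.round([x,y,r],4),len(p)
E
python3 - <<'E'
from h import *
for n in("top","scene"):
    d=dict(np.load(f"{n}0.npz")); P=points(d)
    hsv=cv2.cvtColor(d["frame"],cv2.COLOR_RGB2HSV)
    def reg(name,c,rad,zr,zp=None,R=None):
        m=(np.hypot(P[...,0]-c[0],P[...,1]-c[1])<rad)&(P[...,2]>zr[0])&(P[...,2]<zr[1])
        q=P[m]
        if len(q)<10: print(n,name,'few',len(q));return
        print(n,name,len(q),'mean',q.mean(0).round(4),'circ',rcirc(q))
    if n=="top":
        C={k:cast(d,[uv],z)[0] for k,uv,z in[("stack",(422,262),.1),("bowl",(361,187),.04),("mat",(307,257),0),("ms",(184,262),.01),("ls",(228,196),.01),("jar",(358,272),.03),("spray",(128,190),.1),("trowel",(296,155),0)]}
        for k in C: print(k,C[k].round(3))
    reg("rimS",C["stack"],.12,(.143,.156)); reg("rimM",C["stack"],.12,(.110,.12)); reg("rimL",C["stack"],.12,(.074,.083))
    reg("bowlrim",C["bowl"],.06,(.043,.052)); reg("ssrim",C["bowl"],.06,(.012,.018))
    reg("msrim",C["ms"],.09,(.012,.02)); reg("lsrim",C["ls"],.09,(.012,.02))
    reg("mat",C["mat"],.06,(.0025,.008)); reg("jar",C["jar"],.04,(.03,.2)); reg("spray",C["spray"],.12,(.15,.3))
    m=np.hypot(P[...,0]-C["stack"][0],P[...,1]-C["stack"][1])<.09
    print('maxz',np.nanmax(P[m][:,2]), np.histogram(P[m][:,2],bins=np.arange(0,.17,.01))[0])
    m=np.hypot(P[...,0]-C["jar"][0],P[...,1]-C["jar"][1])<.04;print('jar z',np.nanmax(P[m][:,2]))
E
```

```text
stack [ 0.465 -0.263  0.1  ]
bowl [ 0.629 -0.141  0.04 ]
mat [ 0.47  -0.024  0.   ]
ms [0.454 0.257 0.01 ]
ls [0.607 0.16  0.01 ]
jar [ 0.439 -0.137  0.03 ]
spray [0.607 0.364 0.1  ]
trowel [0.706 0.005 0.   ]
top rimS 338 mean [ 0.4645 -0.2718  0.1493] circ (array([ 0.4647, -0.2711,  0.0286]), 163)
top rimM 575 mean [ 0.4656 -0.27    0.1151] circ (array([ 0.466 , -0.2713,  0.0445]), 245)
top rimL 823 mean [ 0.4666 -0.2727  0.0794] circ (array([ 0.4657, -0.2713,  0.0637]), 307)
top bowlrim 155 mean [ 0.6318 -0.1414  0.0475] circ (array([ 0.6313, -0.1412,  0.029 ]), 134)
top ssrim 318 mean [ 0.6258 -0.138   0.0149] circ (array([ 0.6218, -0.1369,  0.0312]), 73)
top msrim 389 mean [0.4519 0.2608 0.0157] circ (array([0.4535, 0.2596, 0.0535]), 246)
top lsrim 460 mean [0.6078 0.1626 0.0158] circ (array([0.6059, 0.1615, 0.0676]), 294)
top mat 806 mean [ 0.4681 -0.0236  0.0045] circ (array([ 0.4689, -0.0233,  0.0319]), 116)
top jar 255 mean [ 0.4423 -0.1327  0.0546] circ (array([ 0.4422, -0.1327,  0.0145]), 77)
top spray 763 mean [0.5998 0.3859 0.1996] circ (array([0.6025, 0.3956, 0.0266]), 
[... 464 characters left out ...]
circ (array([ 0.6349, -0.1396,  0.0298]), 98)
scene ssrim 166 mean [ 0.6384 -0.1349  0.0152] circ (array([ 0.6378, -0.1346,  0.032 ]), 46)
scene msrim 252 mean [0.4578 0.2611 0.0157] circ (array([0.4564, 0.2601, 0.0536]), 146)
scene lsrim 379 mean [0.6111 0.1627 0.0158] circ (array([0.6101, 0.1633, 0.0678]), 227)
scene mat 355 mean [ 0.4737 -0.0216  0.0045] circ (array([ 0.4732, -0.0217,  0.031 ]), 52)
scene jar 163 mean [ 0.4482 -0.1308  0.0487] circ (array([ 0.444 , -0.133 ,  0.0159]), 81)
scene spray 573 mean [0.6163 0.3888 0.193 ] circ (array([0.6057, 0.3855, 0.0252]), 136)
maxz 0.1535027736333816 [555  67  71  85  72 129 190 269 194 109 152 218  96 120 145  61]
jar z 0.05936939330119495
```

```bash
cat >> h.py <<'E'
from scipy.spatial.transform import Rotation as Ro
def go(target,yaw=None):
    """print tool-frame shift (cm) to target and the rotation vec in tool frame to get tool down with jaw axis along world yaw"""
    from station import monitor
    o=monitor.get_obs(); R=Ro.from_rotvec(o["tool_rot"]).as_matrix(); p=o["tool_pos"]
    print('t',round(o["t"],2),'pos',p.round(4),'open',round(o["opening"],4),'F',o["contact_force"].round(1),'q',o["q"].round(2))
    print('axes x,y,z',R.T.round(3).tolist())
    if target is not None: print('shift cm',(R.T@(np.array(target)-p)*100).round(2))
    if yaw is not None:
        z=np.array([np.cos(yaw),np.sin(yaw),0]); y=np.array([0,0,-1.]); G=np.stack([np.cross(y,z),y,z],1)
        print('turn',Ro.from_matrix(R.T@G).as_rotvec().round(3), 'shift after turn',(G.T@(np.array(target)-p)*100).round(2))
E
python3 -c "
from h import *
for y in (0,3.1416,1.5708,-1.5708): go([.633,-.1405,.15],y)"
```

```text
t 0.1 pos [ 0.155  -0.6049  0.2302] open 0.0855 F [ 1.4 -0.6 -0.5] q [-1.44  0.05  1.61 -0.    1.48 -0.12]
axes x,y,z [[-0.969, -0.248, -0.0], [-0.0, 0.002, -1.0], [0.248, -0.969, -0.002]]
shift cm [-57.82   8.09 -33.11]
turn [ 1.00e-03 -1.32e+00 -1.00e-03] shift after turn [-46.44   8.02  47.8 ]
t 0.1 pos [ 0.155  -0.6049  0.2302] open 0.0855 F [ 1.4 -0.6 -0.5] q [-1.44  0.05  1.61 -0.    1.48 -0.12]
axes x,y,z [[-0.969, -0.248, -0.0], [-0.0, 0.002, -1.0], [0.248, -0.969, -0.002]]
shift cm [-57.82   8.09 -33.11]
turn [1.000e-03 1.822e+00 2.000e-03] shift after turn [ 46.44   8.02 -47.8 ]
t 0.1 pos [ 0.155  -0.6049  0.2302] open 0.0855 F [ 1.4 -0.6 -0.5] q [-1.44  0.05  1.61 -0.    1.48 -0.12]
axes x,y,z [[-0.969, -0.248, -0.0], [-0.0, 0.002, -1.0], [0.248, -0.969, -0.002]]
shift cm [-57.82   8.09 -33.11]
turn [ 0.    -2.891 -0.003] shift after turn [47.8   8.02 46.44]
t 0.1 pos [ 0.155  -0.6049  0.2302] open 0.0855 F [ 1.4 -0.6 -0.5] q [-1.44  0.05  1.61 -0.    1.48 -0.12]
axes x,y,z [[-0.969, -0.248, -0.0], [-0.0, 0.002, -1.0], [0.248, -0.969, -0.002]]
shift cm [-57.82   8.09 -33.11]
turn [0.002 0.251 0.   ] shift after turn [-47.8    8.02 -46.44]
```

Call:
servo_tool(commands=[0,-0.13,0,0,0,0,1,0,-0.13,0,0,0,0,1,0,-0.13,0,0,0,0,1,0,-0.13,0,0,0,0,1,0,-0.13,0,0,0,0,1,0,-0.13,0,0,0,0,1,0,-0.13,0,0,0,0,1,0,-0.13,0,0,0,0,1,0,-0.13,0,0,0,0,1,0,-0.13,0,0,0,0,1], grip_force=40)

```text
t: 1.1
tool_pos: [0.1545, -0.6011, 0.2224]
tool_rot: [-1.215, 1.193, -1.173]
contact_force: [0.0, -0.3, 0.1]
opening: 0.0855
```

```bash
python3 -c "
from h import *
go([.633,-.1405,.15],0)"
```

```text
t 1.1 pos [ 0.1545 -0.6011  0.2224] open 0.0855 F [ 0.  -0.3  0.1] q [-1.44  0.06  1.62  0.    1.48 -1.47]
axes x,y,z [[0.033, -0.999, -0.015], [-0.002, 0.015, -1.0], [0.999, 0.033, -0.001]]
shift cm [-44.33   7.82  49.36]
turn [ 0.002  0.033 -0.015] shift after turn [-46.06   7.24  47.85]
```

Call:
servo_tool(commands=[0,0.03,-0.015,-2,-0.2,2.2,1,0,0,0,-3.5,-0.2,3.5,1,0,0,0,-3.5,0,3.5,1,0,0,0,-3.5,0,3.5,1,0,0,0,-3.5,0,3.5,1,0,0,0,-3.5,0,3.5,1,0,0,0,-3.5,0,3.5,1,0,0,0,-3.5,0,3.5,1,0,0,0,-3.5,0,3.5,1,0,0,0,-3.5,0,3.5,1,0,0,0,-3.5,0,3.5,1,0,0,0,-3.5,0,3.5,1,0,0,0,-2,0,2,1])

```text
t: 2.4
tool_pos: [0.5821, -0.1665, 0.2192]
tool_rot: [-1.208, 1.219, -1.206]
contact_force: [-0.5, -0.7, 0.1]
opening: 0.0853
```

```bash
python3 -c "
from h import *
go([.633,-.1405,.12],0)"
```

```text
t 2.4 pos [ 0.5821 -0.1665  0.2192] open 0.0853 F [-0.5 -0.7  0.1] q [-0.4   0.02  1.67  0.    1.46 -0.4 ]
axes x,y,z [[-0.004, -1.0, -0.005], [-0.006, 0.005, -1.0], [1.0, -0.004, -0.006]]
shift cm [-2.57  9.9   5.13]
turn [ 0.006 -0.004 -0.005] shift after turn [-2.6   9.92  5.09]
```

Call:
servo_tool(commands=[0.006,-0.004,-0.005,-1,2,1.8,1,0,0,0,-0.6,3,1.2,1,0,0,0,-0.4,3,1,1,0,0,0,-0.3,1,0.6,1,0,0,0,0,0,0,1])

```text
t: 2.9
tool_pos: [0.6323, -0.1373, 0.1257]
tool_rot: [-1.212, 1.204, -1.203]
contact_force: [-0.3, -0.2, 1.0]
opening: 0.0851
```

```bash
python3 - <<'E'
from h import *
from station import viewer
go([.633,-.1405,.022],0)
for n in("scene","top"):
    d=viewer.get_image(n); np.savez(f"{n}1.npz",**d); cv2.imwrite(f"pics/{n}1.png",d["frame"][:,:,::-1])
a=cv2.imread("pics/scene1.png")[140:300,130:330];b=cv2.imread("pics/top1.png")[100:300,260:500]
cv2.imwrite("pics/c1.png",np.hstack([cv2.resize(a,(400,320)),cv2.resize(b,(384,320))]))
E
```

```text
t 2.9 pos [ 0.6323 -0.1373  0.1257] open 0.0851 F [-0.3 -0.2  1. ] q [-0.33  0.19  1.65  0.    1.31 -0.34]
axes x,y,z [[0.007, -1.0, -0.001], [-0.0, 0.001, -1.0], [1.0, 0.007, -0.0]]
shift cm [ 0.33 10.37  0.07]
turn [ 0.     0.007 -0.001] shift after turn [ 0.32 10.37  0.07]
```

View pics/c1.png

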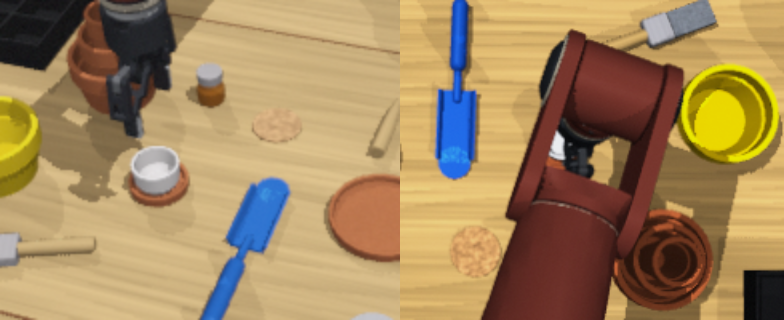

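```bash
cat >> h.py <<'E'
def proj(d,X):
    T=np.linalg.inv(d["cam_to_world"])
    return cv2.projectPoints(np.asarray(X,float).reshape(-1,1,3),cv2.Rodrigues(T[:3,:3])[0],T[:3,3],d["camera_matrix"],d["dist_coeffs"])[0].reshape(-1,2)
E
python3 - <<'E'
from h import *
d=dict(np.load("scene1.npz"))
p=np.array([.6323,-.1373,.1257])
X=[p,p+[.0425,0,.0],p-[.0425,0,0]]
uv=proj(d,X);print(uv)
a=cv2.imread("pics/scene1.png")
for q in uv: cv2.circle(a,tuple(np.int32(q.round())),1,(0,255,0),-1)
cv2.imwrite("pics/s1m.png",cv2.resize(a[140:260,150:290],(700,600),interpolation=cv2.INTER_NEAREST))
E
```

```text
[[204.97092346 199.01782151]
 [198.21156478 210.26108273]
 [211.38287131 188.35348875]]
```

View pics/s1m.png

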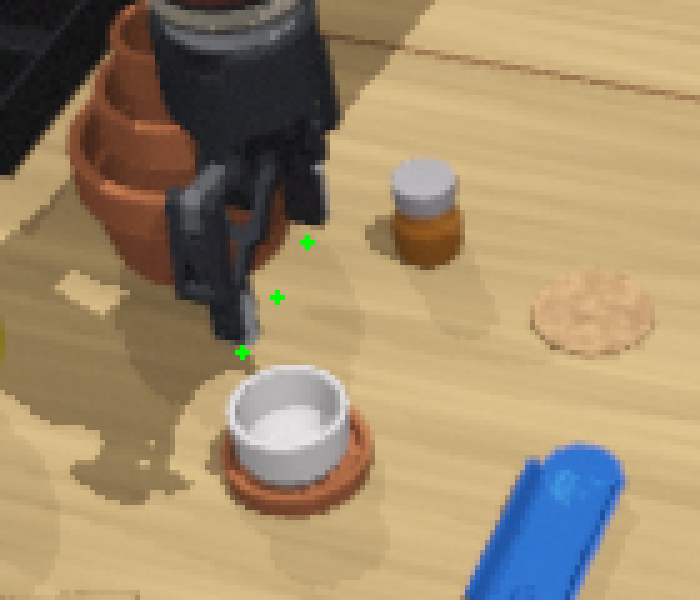

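Call:
servo_tool(commands=[0,0.007,0,0.3,3,0.1,1,0,0,0,0,3,0,1,0,0,0,0,3,0,1,0,0,0,0,1.0,0,1,0,0,0,0,0,0,1])

```text
t: 3.5
tool_pos: [0.6404, -0.1468, 0.0383]
tool_rot: [-1.197, 1.193, -1.228]
contact_force: [-1.1, 0.3, 1.5]
opening: 0.0856
```

```bash
python3 -c "
from h import *
go([.633,-.1405,.017],0)"
```

```text
t 3.5 pos [ 0.6404 -0.1468  0.0383] open 0.0856 F [-1.1  0.3  1.5] q [-0.34  0.29  1.68 -0.    1.14 -0.33]
axes x,y,z [[-0.004, -1.0, 0.008], [0.021, -0.008, -1.0], [1.0, -0.004, 0.021]]
shift cm [-0.64  2.11 -0.79]
turn [-0.021 -0.004  0.008] shift after turn [-0.63  2.13 -0.74]
```

Call:
servo_tool(commands=[-0.021,-0.004,0.008,-0.63,0,-0.74,1,0,0,0,0,0,0,1,0,0,0,0,0,0,1])

```text
t: 3.8
tool_pos: [0.6354, -0.1414, 0.0442]
tool_rot: [-1.206, 1.204, -1.214]
contact_force: [-0.4, -0.4, -0.1]
opening: 0.0856
```

```bash
python3 -c "
from h import *
go([.633,-.1405,.017],0)
go([.633,-.1405,.017],0)"
```

```text
t 3.8 pos [ 0.6354 -0.1414  0.0442] open 0.0856 F [-0.4 -0.4 -0.1] q [-0.33  0.28  1.68  0.    1.17 -0.33]
axes x,y,z [[-0.0, -1.0, 0.002], [0.006, -0.002, -1.0], [1.0, -0.0, 0.006]]
shift cm [-0.1   2.71 -0.25]
turn [-0.006 -0.     0.002] shift after turn [-0.09  2.72 -0.24]
t 3.8 pos [ 0.6354 -0.1414  0.0442] open 0.0856 F [-0.4 -0.4 -0.1] q [-0.33  0.28  1.68  0.    1.17 -0.33]
axes x,y,z [[-0.0, -1.0, 0.002], [0.006, -0.002, -1.0], [1.0, -0.0, 0.006]]
shift cm [-0.1   2.71 -0.25]
turn [-0.006 -0.     0.002] shift after turn [-0.09  2.72 -0.24]
```

Slow descent with small steps.

Call:
servo_tool(commands=[-0.006,0,0.002,-0.1,1,-0.25,1,0,0,0,0,1,0,1,0,0,0,0,0.8,0,1,0,0,0,0,0,0,1,0,0,0,0,0,0,1])

```text
t: 4.3
tool_pos: [0.6338, -0.1405, 0.0155]
tool_rot: [-1.208, 1.207, -1.211]
contact_force: [0.6, -0.2, -0.1]
opening: 0.0854
```

```bash
python3 -c "
from h import *
go([.633,-.1405,.017],0)"
```

```text
t 4.3 pos [ 0.6338 -0.1405  0.0155] open 0.0854 F [ 0.6 -0.2 -0.1] q [-0.33  0.32  1.69  0.    1.13 -0.33]
axes x,y,z [[0.0, -1.0, 0.001], [0.002, -0.001, -1.0], [1.0, 0.0, 0.002]]
shift cm [-0.   -0.15 -0.08]
turn [-0.002  0.     0.001] shift after turn [-0.   -0.15 -0.08]
```

Call:
servo_tool(commands=[0,0,0,0,-0.15,-0.08,0.85,0,0,0,0,0,0,0.78,0,0,0,0,0,0,0.7,0,0,0,0,0,0,0.6,0,0,0,0,0,0,0.4,0,0,0,0,0,0,0.4,0,0,0,0,0,0,0.4], grip_force=30)

```text
t: 5.0
tool_pos: [0.633, -0.1406, 0.0173]
tool_rot: [-1.208, 1.207, -1.211]
contact_force: [0.3, 0.2, -0.2]
opening: 0.0628
```

```bash
python3 -c "
from h import *
go([.633,-.1405,.12],0)"
```

```text
t 5.0 pos [ 0.633  -0.1406  0.0173] open 0.0628 F [ 0.3  0.2 -0.2] q [-0.33  0.32  1.69  0.    1.13 -0.33]
axes x,y,z [[-0.0, -1.0, 0.001], [0.002, -0.001, -1.0], [1.0, -0.0, 0.002]]
shift cm [ -0.   -10.27   0.02]
turn [-0.002 -0.     0.001] shift after turn [-1.000e-02 -1.027e+01  0.000e+00]
```

Call:
servo_tool(commands=[0,0,0,0,-1,0,0.4,0,0,0,0,-2,0,0.4,0,0,0,0,-3,0,0.4,0,0,0,-1,-1.5,-1.4,0.4,0,0,0,-2.2,0,-3,0.4,0,0,0,-2.2,0,-3,0.4,0,0,0,-2.2,0,-3,0.4,0,0,0,-2.2,0,-3,0.4,0,0,0,-1,0,-1.5,0.4,0,0,0,0,0,0,0.4,0,0,0,0,0,0,0.4])

```text
t: 6.1
tool_pos: [0.4814, -0.03, 0.1019]
tool_rot: [-1.202, 1.2, -1.217]
contact_force: [0.6, -0.6, -0.3]
opening: 0.0632
```

```bash
python3 -c "
from h import *
go([.471,-.0225,.0173],0)"
```

```text
t 6.1 pos [ 0.4814 -0.03    0.1019] open 0.0632 F [ 0.6 -0.6 -0.3] q [-0.22 -0.19  2.06 -0.    1.25 -0.22]
axes x,y,z [[-0.001, -1.0, 0.003], [0.012, -0.003, -1.0], [1.0, -0.001, 0.012]]
shift cm [-0.78  8.45 -1.14]
turn [-0.012 -0.001  0.003] shift after turn [-0.75  8.46 -1.04]
```

Call:
servo_tool(commands=[-0.012,0,0.003,-0.75,1,-1.04,0.4,0,0,0,0,2,0,0.4,0,0,0,0,1.6,0,0.4,0,0,0,0,0,0,0.4,0,0,0,0,0,0,0.4])

```text
t: 6.6
tool_pos: [0.4729, -0.0235, 0.0546]
tool_rot: [-1.208, 1.213, -1.211]
contact_force: [-0.2, 0.4, -0.8]
opening: 0.0624
```

```bash
python3 - <<'E'
from h import *
from station import viewer
go([.471,-.0225,.0155],0)
d=viewer.get_image("scene"); np.savez("scene2.npz",**d); a=d["frame"][:,:,::-1]
cv2.imwrite("pics/s2.png",cv2.resize(a[140:280,150:350],(800,560)))
P=points(d)
for nm,c,zr in(("bowl",(.471,-.0225),(.03,.2)),("ssrim",(.633,-.1405),(.012,.019)),("ssall",(.633,-.1405),(.004,.019))):
    m=(np.hypot(P[...,0]-c[0],P[...,1]-c[1])<.055)&(P[...,2]>zr[0])&(P[...,2]<zr[1]); print(nm,rcirc(P[m]),P[m].mean(0))
E
```

```text
t 6.6 pos [ 0.4729 -0.0235  0.0546] open 0.0624 F [-0.2  0.4 -0.8] q [-0.21 -0.13  2.1   0.    1.17 -0.2 ]
axes x,y,z [[-0.004, -1.0, -0.001], [-0.001, 0.001, -1.0], [1.0, -0.004, -0.001]]
shift cm [-0.09  3.91 -0.19]
turn [ 0.001 -0.004 -0.001] shift after turn [-0.1   3.91 -0.19]
bowl (array([ 0.4789, -0.0247,  0.0326]), 232) [ 0.48961967 -0.0135688   0.12668119]
ssrim (array([ 0.6323, -0.1394,  0.038 ]), 98) [ 0.631953   -0.13945628  0.01561513]
ssall (array([ 0.6339, -0.1385,  0.0365]), 169) [ 0.63112954 -0.14039744  0.00977679]
```

View pics/s2.png

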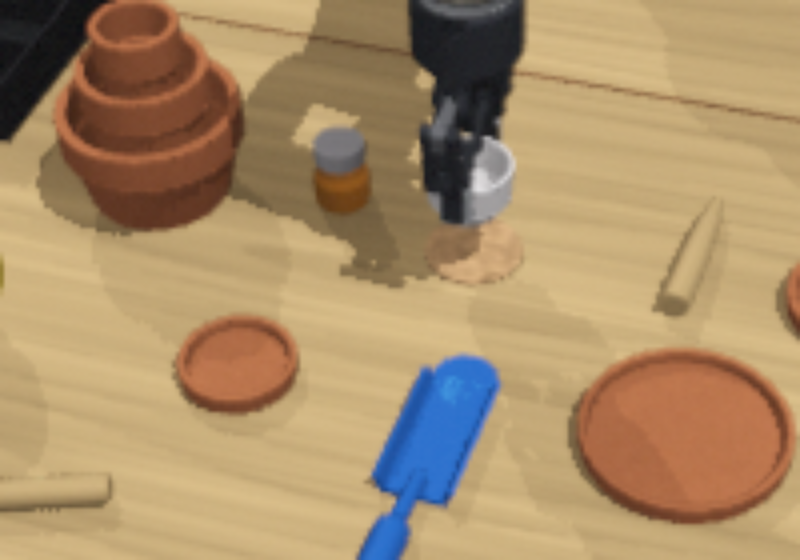

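The bowl is held level, just above the mat at (475,250) in this crop.

Call:
servo_tool(commands=[0,-0.004,0,-0.1,1.2,-0.19,0.4,0,0,0,0,1.2,0,0.4,0,0,0,0,0.8,0,0.4,0,0,0,0,0,0,0.4,0,0,0,0,0,0,0.4])

```text
t: 7.15
tool_pos: [0.4718, -0.0227, 0.0211]
tool_rot: [-1.208, 1.208, -1.209]
contact_force: [0.5, -0.6, -1.0]
opening: 0.0632
```

```bash
python3 -c "
from h import *
go([.471,-.0225,.0155],0)"
```

```text
t 7.15 pos [ 0.4718 -0.0227  0.0211] open 0.0632 F [ 0.5 -0.6 -1. ] q [-0.21 -0.08  2.12  0.    1.1  -0.21]
axes x,y,z [[0.0, -1.0, -0.0], [0.001, 0.0, -1.0], [1.0, 0.0, 0.001]]
shift cm [-0.02  0.56 -0.08]
turn [-0.001  0.    -0.   ] shift after turn [-0.02  0.56 -0.08]
```

Call:
servo_tool(commands=[0,0,0,0,0.3,-0.08,0.4,0,0,0,0,0.2,0,0.4,0,0,0,0,0.1,0,0.4,0,0,0,0,0,0,0.4])

```text
t: 7.55
tool_pos: [0.4717, -0.0228, 0.0155]
tool_rot: [-1.207, 1.207, -1.21]
contact_force: [-0.3, 0.0, -0.6]
opening: 0.0629
```

Call:
servo_tool(commands=[0,0,0,0,0.1,0,0.4,0,0,0,0,0,0,0.4])

```text
t: 7.75
tool_pos: [0.4723, -0.023, 0.0155]
tool_rot: [-1.207, 1.206, -1.211]
contact_force: [0.8, -0.5, -1.0]
opening: 0.0632
```

Call:
servo_tool(commands=[0,0,0,0,0.15,0,0.4,0,0,0,0,0,0,0.4])

```text
t: 7.95
tool_pos: [0.473, -0.0231, 0.0155]
tool_rot: [-1.207, 1.206, -1.211]
contact_force: [0.3, -0.8, 0.2]
opening: 0.063
```

Call:
servo_tool(commands=[0,0,0,0,0,0,0.8,0,0,0,0,0,0,0.9,0,0,0,0,0,0,1,0,0,0,0,0,0,1,0,0,0,0,-1,0,1,0,0,0,0,-2,0,1,0,0,0,0,-4,0,1,0,0,0,0,-4,0,1,0,0,0,0,-4,0,1])

```text
t: 8.85
tool_pos: [0.4674, -0.022, 0.1648]
tool_rot: [-1.215, 1.218, -1.202]
contact_force: [1.2, 0.5, 0.2]
opening: 0.086
```

```bash
python3 - <<'E'
from h import *
from station import viewer
go([.467,-.2705,.22],0)
d=viewer.get_image("scene"); np.savez("scene3.npz",**d); a=d["frame"][:,:,::-1]
cv2.imwrite("pics/s3.png",cv2.resize(a[140:280,150:350],(800,560)))
P=points(d)
for nm,c,zr in(("bowl",(.471,-.0225),(.03,.06)),("mat",(.471,-.0225),(.0025,.007))):
    m=(np.hypot(P[...,0]-c[0],P[...,1]-c[1])<.055)&(P[...,2]>zr[0])&(P[...,2]<zr[1]); print(nm,rcirc(P[m]),P[m].max(0))
E
```

```text
t 8.85 pos [ 0.4674 -0.022   0.1648] open 0.086 F [1.2 0.5 0.2] q [-0.21 -0.28  2.03  0.    1.4  -0.21]
axes x,y,z [[0.0, -1.0, -0.002], [-0.01, 0.002, -1.0], [1.0, 0.0, -0.01]]
shift cm [24.83 -5.58 -0.1 ]
turn [ 0.01   0.    -0.002] shift after turn [24.85 -5.52 -0.04]
bowl (array([ 0.4758, -0.0225,  0.0292]), 182) [0.5079203  0.00844052 0.04947997]
mat (array([ 0.4734, -0.0218,  0.0336]), 37) [0.52512471 0.02511888 0.00694537]
```

View pics/s3.png

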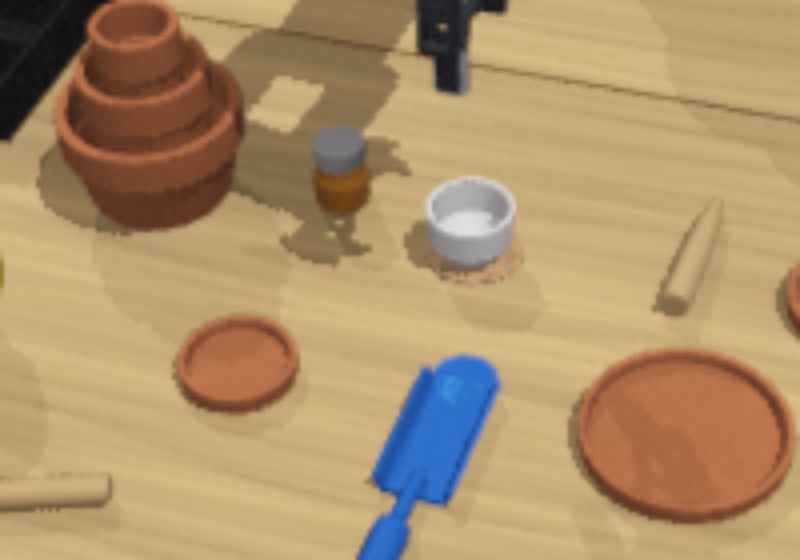

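The bowl stands upright on the mat, about 3 mm off centre, and the small saucer at (238,362) in this crop is empty. Next is the small pot.

Call:
servo_tool(commands=[0.01,0,0,1,-3,0,1,0,0,0,3,-2.5,0,1,0,0,0,4,0,0,1,0,0,0,4,0,0,1,0,0,0,4,0,0,1,0,0,0,4,0,0,1,0,0,0,3,0,0,1,0,0,0,1.5,0,0,1,0,0,0,0,0,0,1,0,0,0,0,0,0,1])

```text
t: 9.9
tool_pos: [0.4746, -0.2765, 0.2441]
tool_rot: [-1.193, 1.178, -1.226]
contact_force: [-0.8, 0.3, 0.3]
opening: 0.0851
```

```bash
python3 - <<'E'
from h import *
from station import viewer
go([.467,-.2705,.13],0)
d=viewer.get_image("top"); np.savez("top3.npz",**d); a=d["frame"][:,:,::-1]
cv2.imwrite("pics/t3.png",a)
P=points(d)
for nm,c,zr in(("bowl",(.471,-.0225),(.03,.06)),("ssrim",(.633,-.1405),(.0125,.019)),("ssfloor",(.633,-.1405),(.004,.009))):
    m=(np.hypot(P[...,0]-c[0],P[...,1]-c[1])<.055)&(P[...,2]>zr[0])&(P[...,2]<zr[1]); print(nm,rcirc(P[m]),P[m].mean(0))
E
```

```text
t 9.9 pos [ 0.4746 -0.2765  0.2441] open 0.0851 F [-0.8  0.3  0.3] q [-0.67 -0.16  1.79  0.01  1.47 -0.68]
axes x,y,z [[0.004, -1.0, 0.008], [0.032, -0.007, -0.999], [0.999, 0.005, 0.032]]
shift cm [-0.69 11.38 -1.13]
turn [-0.032  0.005  0.007] shift after turn [-0.6  11.41 -0.76]
bowl (array([ 0.4723, -0.0243,  0.0291]), 156) [ 0.47173182 -0.02612505  0.04366268]
ssrim (array([ 0.6284, -0.1408,  0.0372]), 162) [ 0.63021271 -0.14139591  0.01561711]
ssfloor (array([ 0.6304, -0.142 ,  0.027 ]), 94) [ 0.62990977 -0.14144414  0.00633063]
```

View pics/t3.png

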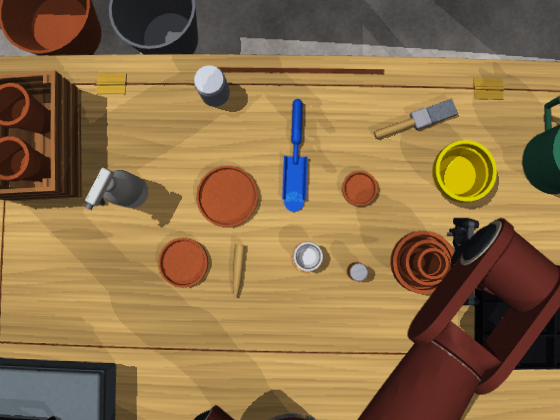

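Call:
servo_tool(commands=[-0.032,0.005,0.007,-0.6,1,-0.76,1,0,0,0,0,2,0,1,0,0,0,0,1.5,0,1,0,0,0,0,0,0,1,0,0,0,0,0,0,1])

```text
t: 10.45
tool_pos: [0.4666, -0.2636, 0.1957]
tool_rot: [-1.215, 1.209, -1.2]
contact_force: [-0.4, -0.8, 0.3]
opening: 0.0856
```

```bash
python3 -c "
from h import *
go([.4665,-.2705,.124],0)"
```

```text
t 10.45 pos [ 0.4666 -0.2636  0.1957] open 0.0856 F [-0.4 -0.8  0.3] q [-0.65 -0.13  1.85 -0.    1.43 -0.66]
axes x,y,z [[0.007, -1.0, -0.002], [-0.005, 0.002, -1.0], [1.0, 0.007, -0.005]]
shift cm [0.71 7.16 0.03]
turn [ 0.005  0.007 -0.002] shift after turn [ 0.69  7.17 -0.01]
```

Call:
servo_tool(commands=[0.005,0.007,-0.002,0.6,0.6,0,1,0,0,0,0,1,0,1,0,0,0,0,0.6,0,1,0,0,0,0,0,0,1,0,0,0,0,0,0,1])

```text
t: 10.95
tool_pos: [0.4671, -0.2704, 0.1732]
tool_rot: [-1.209, 1.208, -1.212]
contact_force: [0.0, -0.0, -0.1]
opening: 0.0854
```

```bash
python3 -c "
from h import *
go([.4665,-.2705,.124],0)"
```

```text
t 10.95 pos [ 0.4671 -0.2704  0.1732] open 0.0854 F [ 0.  -0.  -0.1] q [-0.66 -0.11  1.87 -0.    1.38 -0.66]
axes x,y,z [[-0.001, -1.0, 0.001], [0.001, -0.001, -1.0], [1.0, -0.001, 0.001]]
shift cm [ 0.01  4.92 -0.07]
turn [-0.001 -0.001  0.001] shift after turn [ 0.01  4.92 -0.06]
```

Call:
servo_tool(commands=[0,0,0,0,1.4,0,1,0,0,0,0,1.4,0,1,0,0,0,0,1,0,1,0,0,0,0,0,0,1,0,0,0,0,0,0,1])

```text
t: 11.45
tool_pos: [0.4668, -0.2702, 0.1312]
tool_rot: [-1.209, 1.209, -1.211]
contact_force: [0.0, 0.2, 1.2]
opening: 0.0852
```

```bash
python3 -c "
from h import *
go([.4665,-.2705,.124],0)"
```

```text
t 11.45 pos [ 0.4668 -0.2702  0.1312] open 0.0852 F [0.  0.2 1.2] q [-0.66 -0.07  1.91 -0.    1.3  -0.66]
axes x,y,z [[-0.001, -1.0, 0.001], [0.001, -0.001, -1.0], [1.0, -0.001, 0.001]]
shift cm [ 0.03  0.72 -0.03]
turn [-0.001 -0.001  0.001] shift after turn [ 0.03  0.72 -0.03]
```

Call:
servo_tool(commands=[0,0,0,0,0.6,0,0.88,0,0,0,0,0,0,0.8,0,0,0,0,0,0,0.74,0,0,0,0,0,0,0.68,0,0,0,0,0,0,0.5,0,0,0,0,0,0,0.4,0,0,0,0,0,0,0.4,0,0,0,0,0,0,0.4], grip_force=50)

```text
t: 12.25
tool_pos: [0.4674, -0.2708, 0.1261]
tool_rot: [-1.209, 1.208, -1.213]
contact_force: [-0.3, 0.6, -0.1]
opening: 0.0625
```

```bash
python3 -c "
from h import *
go([.4665,-.2705,.124],0)"
```

```text
t 12.25 pos [ 0.4674 -0.2708  0.1261] open 0.0625 F [-0.3  0.6 -0.1] q [-0.66 -0.06  1.91 -0.    1.29 -0.66]
axes x,y,z [[-0.001, -1.0, 0.002], [0.002, -0.002, -1.0], [1.0, -0.001, 0.002]]
shift cm [-0.03  0.21 -0.09]
turn [-0.002 -0.001  0.002] shift after turn [-0.03  0.21 -0.09]
```

Call:
servo_tool(commands=[0,0,0,0,-1,0,0.4,0,0,0,0,-1.5,0,0.4,0,0,0,0,-1.5,0,0.4,0,0,0,0,0,0,0.4])

```text
t: 12.65
tool_pos: [0.4672, -0.2705, 0.1693]
tool_rot: [-1.208, 1.208, -1.212]
contact_force: [0.7, -1.0, -2.6]
opening: 0.0622
```

```bash
python3 - <<'E'
from h import *
from station import viewer
go([.467,-.2708,.245],0)
d=viewer.get_image("scene"); a=d["frame"][:,:,::-1]
cv2.imwrite("pics/s4.png",cv2.resize(a[110:250,130:330],(800,560)))
E
```

```text
t 12.65 pos [ 0.4672 -0.2705  0.1693] open 0.0622 F [ 0.7 -1.  -2.6] q [-0.66 -0.11  1.87 -0.    1.37 -0.66]
axes x,y,z [[-0.001, -1.0, 0.002], [0.002, -0.002, -1.0], [1.0, -0.001, 0.002]]
shift cm [ 0.04 -7.57 -0.01]
turn [-0.002 -0.001  0.002] shift after turn [ 0.03 -7.57 -0.02]
```

View pics/s4.png

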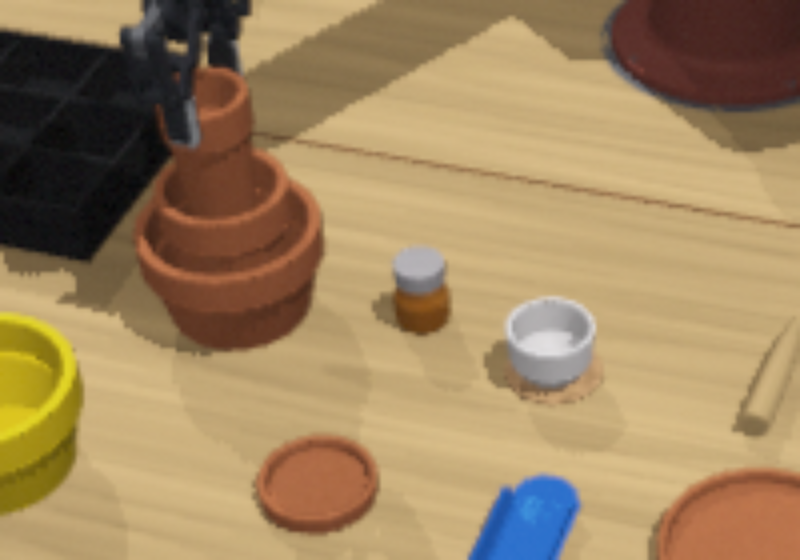

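The small pot is rising upright, clear of the medium pot.

Call:
servo_tool(commands=[0,0,0,0,-2,0,0.4,0,0,0,0,-3,0,0.4,0,0,0,0,-2.5,0,0.4,0,0,0,0,0,0,0.4,0,0,0,-1,0,1.2,0.4,0,0,0,-2,0,2.5,0.4,0,0,0,-2.4,0,3,0.4,0,0,0,-2.4,0,3,0.4,0,0,0,-2.4,0,3,0.4,0,0,0,-1,0,1.2,0.4,0,0,0,0,0,0,0.4,0,0,0,0,0,0,0.4])

```text
t: 13.9
tool_pos: [0.6076, -0.1472, 0.2271]
tool_rot: [-1.214, 1.23, -1.194]
contact_force: [-0.3, -0.4, -2.0]
opening: 0.0625
```

```bash
python3 -c "
from h import *
go([.6305,-.1402,.15],0)"
```

```text
t 13.9 pos [ 0.6076 -0.1472  0.2271] open 0.0625 F [-0.3 -0.4 -2. ] q [-0.36  0.07  1.6   0.    1.49 -0.36]
axes x,y,z [[-0.002, -1.0, -0.011], [-0.019, 0.011, -1.0], [1.0, -0.002, -0.019]]
shift cm [-0.62  7.67  2.43]
turn [ 0.019 -0.002 -0.011] shift after turn [-0.7   7.71  2.29]
```

Call:
servo_tool(commands=[0.019,-0.002,-0.011,-0.4,1,1.4,0.4,0,0,0,-0.3,2,0.9,0.4,0,0,0,0,2,0,0.4,0,0,0,0,1.5,0,0.4,0,0,0,0,0,0,0.4,0,0,0,0,0,0,0.4])

```text
t: 14.5
tool_pos: [0.6263, -0.1448, 0.158]
tool_rot: [-1.209, 1.216, -1.215]
contact_force: [-0.1, -0.1, -0.6]
opening: 0.0624
```

```bash
python3 - <<'E'
from h import *
from station import viewer
go([.6305,-.1402,.1125],0)
for n in("scene",):
    d=viewer.get_image(n); a=d["frame"][:,:,::-1]; np.savez("scene5.npz",**d)
    cv2.imwrite("pics/s5.png",cv2.resize(a[110:250,130:330],(800,560)))
E
```

```text
t 14.5 pos [ 0.6263 -0.1448  0.158 ] open 0.0624 F [-0.1 -0.1 -0.6] q [-0.34  0.15  1.63 -0.    1.36 -0.33]
axes x,y,z [[-0.008, -1.0, 0.002], [-0.003, -0.002, -1.0], [1.0, -0.008, -0.003]]
shift cm [-0.47  4.55  0.43]
turn [ 0.003 -0.008  0.002] shift after turn [-0.46  4.55  0.42]
```

View pics/s5.png

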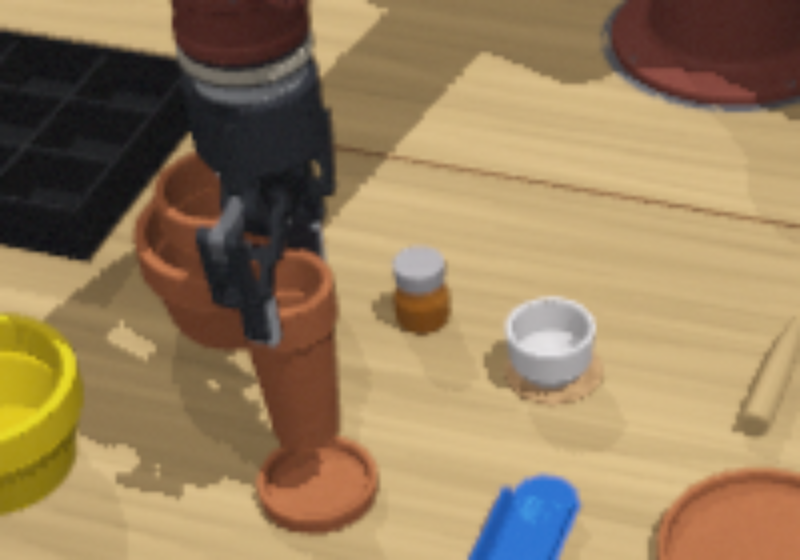

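The pot hangs upright above the small saucer.

Call:
servo_tool(commands=[0.003,-0.008,0.002,-0.46,0.8,0.42,0.4,0,0,0,0,1,0,0.4,0,0,0,0,1,0,0.4,0,0,0,0,0,0,0.4,0,0,0,0,0,0,0.4])

```text
t: 15.05
tool_pos: [0.6321, -0.1405, 0.1305]
tool_rot: [-1.207, 1.205, -1.212]
contact_force: [-0.0, -0.1, -1.1]
opening: 0.0619
```

```bash
python3 -c "
from h import *
go([.6305,-.1402,.1121],0)"
```

```text
t 15.05 pos [ 0.6321 -0.1405  0.1305] open 0.0619 F [-0.  -0.1 -1.1] q [-0.33  0.18  1.65  0.    1.31 -0.33]
axes x,y,z [[0.001, -1.0, 0.001], [0.004, -0.001, -1.0], [1.0, 0.001, 0.004]]
shift cm [-0.03  1.84 -0.16]
turn [-0.004  0.001  0.001] shift after turn [-0.03  1.84 -0.16]
```

Call:
servo_tool(commands=[-0.004,0,0,0,0.6,-0.16,0.4,0,0,0,0,0.6,0,0.4,0,0,0,0,0.3,0,0.4,0,0,0,0,0.1,0,0.4,0,0,0,0,0,0,0.4])

```text
t: 15.55
tool_pos: [0.6305, -0.1406, 0.1133]
tool_rot: [-1.21, 1.208, -1.21]
contact_force: [0.4, -0.2, -1.2]
opening: 0.0624
```

```bash
python3 -c "
from h import *
go([.6305,-.1402,.1121],0)"
```

```text
t 15.55 pos [ 0.6305 -0.1406  0.1133] open 0.0624 F [ 0.4 -0.2 -1.2] q [-0.33  0.2   1.66 -0.    1.29 -0.33]
axes x,y,z [[0.001, -1.0, 0.001], [0.0, -0.001, -1.0], [1.0, 0.001, 0.0]]
shift cm [-0.04  0.12 -0.  ]
turn [-0.     0.001  0.001] shift after turn [-0.04  0.12 -0.  ]
```

Call:
servo_tool(commands=[0,0,0,0,0.12,0,0.4,0,0,0,0,0.1,0,0.4,0,0,0,0,0.1,0,0.4])

```text
t: 15.85
tool_pos: [0.6309, -0.1409, 0.1121]
tool_rot: [-1.211, 1.207, -1.21]
contact_force: [-3.6, -0.0, 5.2]
opening: 0.0626
```

Call:
servo_tool(commands=[0,0,0,0,0,0,0.75,0,0,0,0,0,0,0.85,0,0,0,0,0,0,1,0,0,0,0,0,0,1,0,0,0,0,-1,0,1,0,0,0,0,-2,0,1,0,0,0,0,-3,0,1,0,0,0,0,-3,0,1,0,0,0,0,-2,0,1,0,0,0,0,0,0,1])

```text
t: 16.85
tool_pos: [0.6318, -0.1408, 0.2298]
tool_rot: [-1.208, 1.203, -1.214]
contact_force: [0.1, 0.9, 0.2]
opening: 0.0853
```

```bash
python3 - <<'E'
from h import *
from station import viewer
go([.467,-.2705,.16],0)
d=viewer.get_image("scene"); np.savez("scene6.npz",**d); a=d["frame"][:,:,::-1]
cv2.imwrite("pics/s6.png",cv2.resize(a[110:250,130:330],(800,560)))
P=points(d)
for nm,c,zr in(("potS",(.631,-.1405),(.128,.142)),("rimM",(.467,-.2705),(.11,.12)),("rimL",(.467,-.2705),(.074,.083))):
    m=(np.hypot(P[...,0]-c[0],P[...,1]-c[1])<.085)&(P[...,2]>zr[0])&(P[...,2]<zr[1]); print(nm,rcirc(P[m]),P[m].mean(0))
E
```

```text
t 16.85 pos [ 0.6318 -0.1408  0.2298] open 0.0853 F [0.1 0.9 0.2] q [-0.33  0.1   1.56 -0.    1.47 -0.33]
axes x,y,z [[0.001, -1.0, 0.003], [0.006, -0.003, -1.0], [1.0, 0.001, 0.005]]
shift cm [ 12.93   6.94 -16.53]
turn [-0.006  0.001  0.003] shift after turn [ 12.97   6.98 -16.48]
potS (array([ 0.6318, -0.1401,  0.0286]), 123) [ 0.63204073 -0.1397618   0.13444061]
rimM (array([ 0.4687, -0.2692,  0.0448]), 76) [ 0.47897477 -0.26770154  0.11463042]
rimL (array([ 0.47  , -0.2692,  0.0628]), 114) [ 0.49123925 -0.25702113  0.07902215]
```

View pics/s6.png

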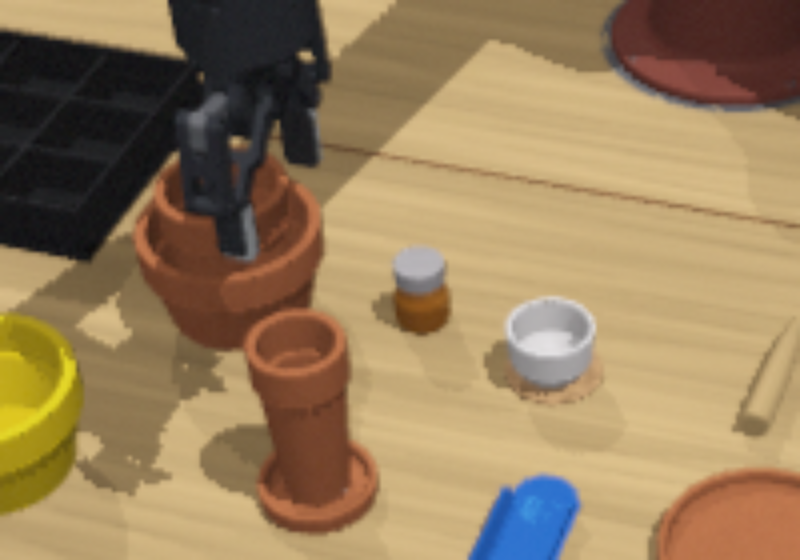

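The small pot stands upright in its saucer, within 2 mm of centre, and the medium and large pots are unmoved. I'll pinch the medium pot on its -x wall.

Call:
servo_tool(commands=[-0.006,0,0.003,1,0,-2,1,0,0,0,2.2,0,-3.6,0.6,0,0,0,2.4,0,-3.8,0.45,0,0,0,2.4,0,-3.8,0.45,0,0,0,2.4,0,-3.8,0.45,0,0,0,1.5,1,-2.5,0.45,0,0,0,0.5,1,-1,0.45,0,0,0,0,0,0,0.45,0,0,0,0,0,0,0.45], grip_force=90)

```text
t: 17.8
tool_pos: [0.4159, -0.2646, 0.195]
tool_rot: [-1.215, 1.223, -1.192]
contact_force: [1.0, 0.2, 0.0]
opening: 0.0384
```

```bash
python3 -c "
from h import *
go([.4225,-.2705,.15],0)"
```

```text
t 17.8 pos [ 0.4159 -0.2646  0.195 ] open 0.0384 F [1.  0.2 0. ] q [-0.72 -0.23  1.94 -0.    1.45 -0.72]
axes x,y,z [[0.003, -1.0, -0.01], [-0.016, 0.01, -1.0], [1.0, 0.003, -0.015]]
shift cm [0.64 4.48 0.73]
turn [ 0.016  0.003 -0.01 ] shift after turn [0.59 4.5  0.66]
```

Call:
servo_tool(commands=[0.016,0.003,-0.01,0.5,1,0.66,0.45,0,0,0,0,1.5,0,0.45,0,0,0,0,1,0,0.45,0,0,0,0,0,0,0.45,0,0,0,0,0,0,0.45])

```text
t: 18.3
tool_pos: [0.4261, -0.2667, 0.1573]
tool_rot: [-1.21, 1.205, -1.203]
contact_force: [-0.4, 0.3, 1.0]
opening: 0.0384
```

```bash
python3 - <<'E'
from h import *
from station import viewer
go([.4225,-.2705,.09],0)
for n in("scene","top"):
    d=viewer.get_image(n); np.savez(f"{n}7.npz",**d); P=points(d); cv2.imwrite(f"pics/{n}7.png",d["frame"][:,:,::-1])
    c=(.467,-.2705)
    for nm,zr in(("rimM",(.11,.12)),("rimL",(.074,.083))):
        m=(np.hypot(P[...,0]-c[0],P[...,1]-c[1])<.085)&(P[...,2]>zr[0])&(P[...,2]<zr[1]); print(n,nm,rcirc(P[m]))
a=cv2.imread("pics/scene7.png")[130:230,140:260];b=cv2.imread("pics/top7.png")[200:320,350:500]
cv2.imwrite("pics/c7.png",np.hstack([cv2.resize(a,(384,320)),cv2.resize(b,(400,320))]))
E
```

```text
t 18.3 pos [ 0.4261 -0.2667  0.1573] open 0.0384 F [-0.4  0.3  1. ] q [-0.71 -0.19  1.97  0.    1.36 -0.72]
axes x,y,z [[0.007, -1.0, -0.002], [0.0, 0.002, -1.0], [1.0, 0.007, 0.0]]
shift cm [ 0.4   6.73 -0.37]
turn [-0.     0.007 -0.002] shift after turn [ 0.38  6.73 -0.36]
scene rimM (array([ 0.4694, -0.2688,  0.044 ]), 116)
scene rimL (array([ 0.472 , -0.2681,  0.0603]), 104)
top rimM (array([ 0.4662, -0.2705,  0.0442]), 160)
top rimL (array([ 0.4658, -0.2712,  0.0639]), 226)
```

View pics/c7.png

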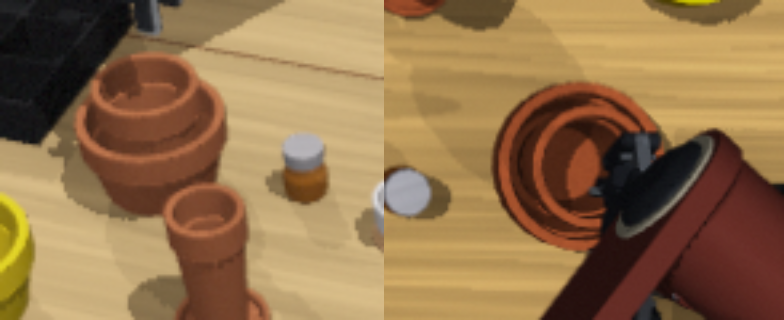

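The gripper is above the -x wall, with one finger inside and one outside the medium rim.

Call:
servo_tool(commands=[0,0.007,-0.002,0.38,1,-0.3,0.45,0,0,0,0,1,0,0.45,0,0,0,0,0,0,0.45,0,0,0,0,0,0,0.45])

```text
t: 18.8
tool_pos: [0.4232, -0.2716, 0.1371]
tool_rot: [-1.208, 1.208, -1.213]
contact_force: [0.0, -0.1, -0.1]
opening: 0.0383
```

```bash
python3 -c "
from h import *
go([.423,-.2705,.09],0)"
```

```text
t 18.8 pos [ 0.4232 -0.2716  0.1371] open 0.0383 F [ 0.  -0.1 -0.1] q [-0.72 -0.17  1.99  0.    1.32 -0.72]
axes x,y,z [[-0.002, -1.0, 0.002], [0.002, -0.002, -1.0], [1.0, -0.002, 0.002]]
shift cm [-0.12  4.71 -0.03]
turn [-0.002 -0.002  0.002] shift after turn [-0.11  4.71 -0.02]
```

Call:
servo_tool(commands=[-0.002,-0.002,0.002,-0.1,1.3,0,0.45,0,0,0,0,1.3,0,0.45,0,0,0,0,1,0,0.45,0,0,0,0,0.6,0,0.45,0,0,0,0,0,0,0.45,0,0,0,0,0,0,0.45])

```text
t: 19.4
tool_pos: [0.4226, -0.27, 0.0903]
tool_rot: [-1.209, 1.211, -1.207]
contact_force: [0.3, 0.0, 1.6]
opening: 0.0387
```

```bash
python3 -c "
from h import *
go([.423,-.2705,.09],0)"
```

```text
t 19.4 pos [ 0.4226 -0.27    0.0903] open 0.0387 F [0.3 0.  1.6] q [-0.72 -0.11  2.02  0.    1.24 -0.72]
axes x,y,z [[0.0, -1.0, -0.002], [-0.001, 0.002, -1.0], [1.0, 0.0, -0.001]]
shift cm [0.05 0.03 0.04]
turn [ 0.001  0.    -0.002] shift after turn [0.05 0.03 0.04]
```

Call:
servo_tool(commands=[0,0,0,0,0,0,0.3,0,0,0,0,0,0,0.22,0,0,0,0,0,0,0.16,0,0,0,0,0,0,0.12,0,0,0,0,0,0,0.08,0,0,0,0,0,0,0,0,0,0,0,0,0,0,0,0,0,0,0,0,0], grip_force=90)

```text
t: 20.2
tool_pos: [0.4225, -0.2706, 0.0913]
tool_rot: [-1.21, 1.21, -1.208]
contact_force: [-0.7, 0.1, -1.4]
opening: 0.0072
```

```bash
python3 -c "
from h import *
go([.423,-.2705,.09],0)"
```

```text
t 20.2 pos [ 0.4225 -0.2706  0.0913] open 0.0072 F [-0.7  0.1 -1.4] q [-0.72 -0.11  2.02 -0.    1.24 -0.72]
axes x,y,z [[0.0, -1.0, -0.0], [-0.001, 0.0, -1.0], [1.0, 0.0, -0.001]]
shift cm [-0.01  0.13  0.05]
turn [ 0.001  0.    -0.   ] shift after turn [-0.01  0.13  0.05]
```

Call:
servo_tool(commands=[0,0,0,0,-0.5,0,0,0,0,0,0,-1,0,0,0,0,0,0,-1.5,0,0,0,0,0,0,0,0,0])

```text
t: 20.6
tool_pos: [0.4219, -0.2695, 0.1218]
tool_rot: [-1.21, 1.213, -1.205]
contact_force: [-0.3, -0.8, -3.1]
opening: 0.0071
```

```bash
python3 - <<'E'
from h import *
from station import viewer
go([.423,-.2705,.21],0)
d=viewer.get_image("scene"); a=d["frame"][:,:,::-1]; np.savez("scene8.npz",**d)
cv2.imwrite("pics/s8.png",cv2.resize(a[110:250,130:330],(800,560)))
E
```

```text
t 20.6 pos [ 0.4219 -0.2695  0.1218] open 0.0071 F [-0.3 -0.8 -3.1] q [-0.72 -0.15  2.    0.    1.3  -0.72]
axes x,y,z [[0.001, -1.0, -0.003], [-0.003, 0.003, -1.0], [1.0, 0.001, -0.003]]
shift cm [ 0.07 -8.82  0.08]
turn [ 0.003  0.001 -0.003] shift after turn [ 0.1  -8.82  0.11]
```

View pics/s8.png

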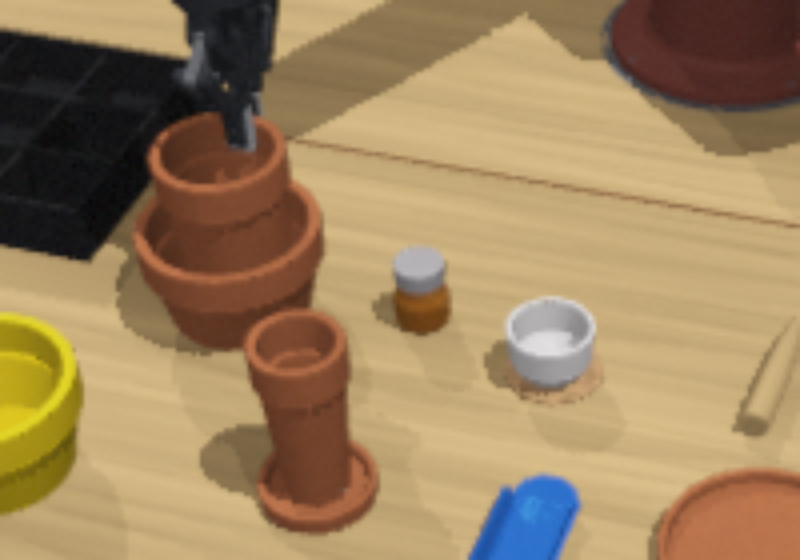

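Gripped level. Now a lift and a traverse at height.

Call:
servo_tool(commands=[0.003,0.001,-0.003,0,-2,0,0,0,0,0,0,-3,0,0,0,0,0,0,-3,0,0,0,0,0,0,-1,0,0,0,0,0,-1,0,0,0,0,0,0,-2,0,0,0,0,0,0,-3,0,0,0,0,0,0,-3.5,0,0,0,0,0,0,-3.5,0,0,0,0,0,0,-3.5,0,0,0,0,0,0,-3.5,0,0,0,0,0,0,-3.5,0,0,0,0,0,0,-2,0,0,0,0,0,0,0,0,0,0,0,0,0,0,0,0,0])

```text
t: 22.15
tool_pos: [0.4087, 0.0057, 0.1893]
tool_rot: [-1.219, 1.246, -1.176]
contact_force: [-0.2, 0.2, -3.7]
opening: 0.0069
```

```bash
python3 - <<'E'
from h import *
from station import viewer
go([.410,.2597,.22],0)
d=viewer.get_image("scene"); a=d["frame"][:,:,::-1]; np.savez("scene9.npz",**d)
cv2.imwrite("pics/s9.png",cv2.resize(a[80:260,150:390],(800,600)))
E
```

```text
t 22.15 pos [0.4087 0.0057 0.1893] open 0.0069 F [-0.2  0.2 -3.7] q [-0.18 -0.45  2.12  0.02  1.51 -0.18]
axes x,y,z [[-0.001, -1.0, -0.022], [-0.036, 0.022, -0.999], [0.999, -0.0, -0.036]]
shift cm [-2.547e+01 -2.510e+00  1.000e-02]
turn [ 0.036 -0.001 -0.022] shift after turn [-25.4   -3.07   0.13]
```

View pics/s9.png

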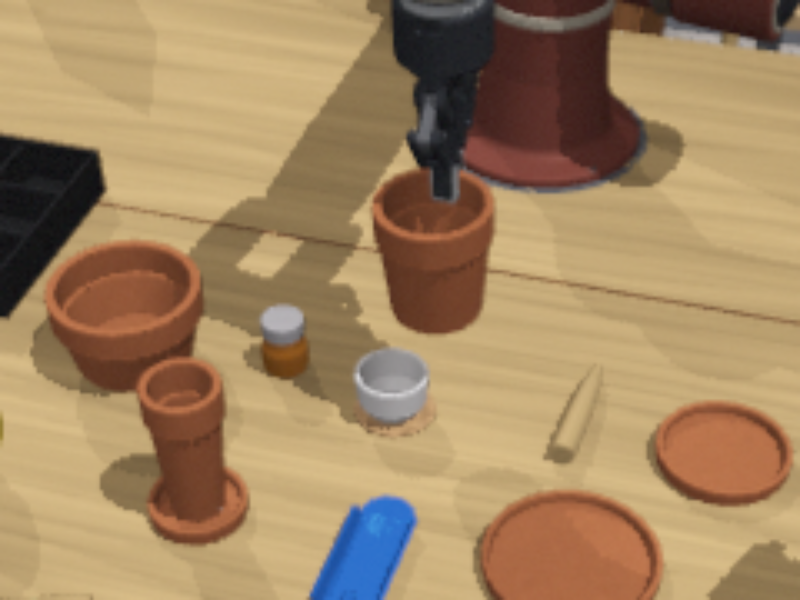

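Call:
servo_tool(commands=[0.036,0,-0.022,-1,-1,0,0,0,0,0,-2,0,0,0,0,0,0,-3,0,0,0,0,0,0,-3,0,0,0,0,0,0,-3,0,0,0,0,0,0,-3,0,0,0,0,0,0,-3,0,0,0,0,0,0,-2,0,0,0,0,0,0,-1,0,0,0,0,0,0,0,0,0,0,0,0,0,0,0,0,0])

```text
t: 23.3
tool_pos: [0.4119, 0.2123, 0.1925]
tool_rot: [-1.207, 1.231, -1.226]
contact_force: [0.2, 1.4, -3.2]
opening: 0.0071
```

```bash
python3 - <<'E'
from h import *
go([.410,.2597,.15],0)
E
```

```text
t 23.3 pos [0.4119 0.2123 0.1925] open 0.0071 F [ 0.2  1.4 -3.2] q [ 0.32 -0.32  2.01 -0.    1.45  0.34]
axes x,y,z [[-0.024, -1.0, 0.004], [-0.008, -0.004, -1.0], [1.0, -0.024, -0.008]]
shift cm [-4.76  4.23 -0.27]
turn [ 0.008 -0.024  0.004] shift after turn [-4.74  4.25 -0.19]
```

Call:
servo_tool(commands=[0.008,-0.024,0.004,-1.5,0,-0.19,0,0,0,0,-2,0,0,0,0,0,0,-1,0.6,0,0,0,0,0,0,1.2,0,0,0,0,0,0,1,0,0,0,0,0,0,0,0,0,0,0,0,0,0,0,0])

```text
t: 24.0
tool_pos: [0.4103, 0.2549, 0.1603]
tool_rot: [-1.21, 1.212, -1.213]
contact_force: [-0.3, 0.1, -2.5]
opening: 0.007
```

```bash
python3 - <<'E'
from h import *
from station import viewer
go([.410,.2597,.0873],0)
for n in("scene","top"):
    d=viewer.get_image(n); np.savez(f"{n}10.npz",**d); P=points(d); cv2.imwrite(f"pics/{n}10.png",d["frame"][:,:,::-1])
    c=(.455,.2597)
    m=(np.hypot(P[...,0]-c[0],P[...,1]-c[1])<.065)&(P[...,2]>.07)&(P[...,2]<.25)
    q=P[m]; print(np.histogram(q[:,2],np.arange(.07,.25,.01))[0])
    m=(np.hypot(P[...,0]-c[0],P[...,1]-c[1])<.06)&(P[...,2]>.16)&(P[...,2]<.195)&(P[...,0]>.42); q=P[m];print(n,rcirc(q),q.mean(0), np.linalg.lstsq(np.c_[q[:,:2],np.ones(len(q))],q[:,2],rcond=None)[0])
a=cv2.imread("pics/scene10.png")[130:280,280:460];b=cv2.imread("pics/top10.png")[160:320,120:300]
cv2.imwrite("pics/c10.png",np.hstack([cv2.resize(a,(400,333)),cv2.resize(b,(375,333))]))
E
```

```text
t 24.0 pos [0.4103 0.2549 0.1603] open 0.007 F [-0.3  0.1 -2.5] q [ 0.4  -0.24  2.01 -0.    1.38  0.41]
axes x,y,z [[-0.003, -1.0, 0.002], [-0.001, -0.002, -1.0], [1.0, -0.003, -0.001]]
shift cm [-0.49  7.3  -0.02]
turn [ 0.001 -0.003  0.002] shift after turn [-0.48  7.3  -0.03]
[  4  68  72  79  78  95 136 173 178 198 221 299  14   7  19  21  43]
scene (array([0.4595, 0.2565, 0.0431]), 371) [0.46663527 0.25697087 0.17626675] [-0.04082449 -0.00655208  0.19700059]
[  1 331 196  38  28  29  22  26  69  77  72 400   1   7  32  23  24]
top (array([0.4576, 0.2514, 0.0423]), 235) [0.47011821 0.24178886 0.18009276] [0.02020016 0.00717371 0.16886177]
```

View pics/c10.png

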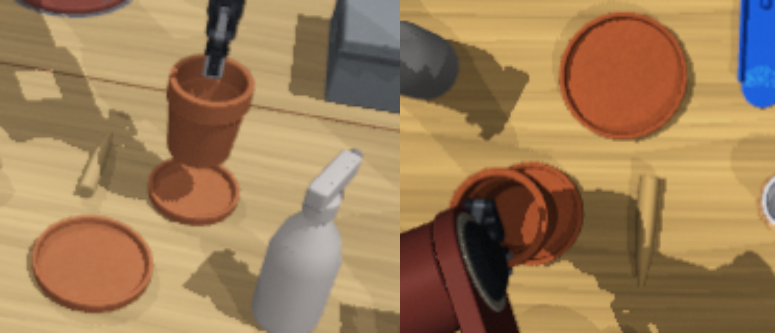

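```bash
python3 - <<'E'
from h import *
for n in("scene","top"):
    d=dict(np.load(f"{n}10.npz")); P=points(d); c=(.455,.255)
    m=(np.hypot(P[...,0]-c[0],P[...,1]-c[1])<.06)&(P[...,2]>.18)&(P[...,2]<.189)&(P[...,0]>.43); q=P[m];
    a=np.linalg.lstsq(np.c_[q[:,:2],np.ones(len(q))],q[:,2],rcond=None)[0]
    print(n,rcirc(q),q.mean(0),a)
E
```

```text
scene (array([0.4579, 0.256 , 0.0436]), 98) [0.47487474 0.25650929 0.18364886] [-0.01978666  0.00258899  0.19238094]
top (array([0.4553, 0.2546, 0.0435]), 157) [0.47658275 0.2449249  0.18376962] [-0.01255625  0.00505476  0.18851567]
```

Rim and saucer centres from both cameras agree: move −1.6 mm in x and +4.5 mm in y. The tilt is about 1°.

Call:
servo_tool(commands=[0,-0.003,0.002,-0.47,0.8,-0.16,0,0,0,0,0,1.2,0,0,0,0,0,0,1.2,0,0,0,0,0,0,1.2,0,0,0,0,0,0,0.6,0,0,0,0,0,0,0,0,0,0,0,0,0,0,0,0])

```text
t: 24.8
tool_pos: [0.4085, 0.2597, 0.1059]
tool_rot: [-1.21, 1.211, -1.209]
contact_force: [-0.8, 0.8, -2.6]
opening: 0.0067
```

```bash
python3 - <<'E'
from h import *
go([.4087,.2594,.0873],0)
E
```

```text
t 24.8 pos [0.4085 0.2597 0.1059] open 0.0067 F [-0.8  0.8 -2.6] q [ 0.41 -0.18  2.05  0.    1.27  0.41]
axes x,y,z [[-0.001, -1.0, 0.0], [-0.001, -0.0, -1.0], [1.0, -0.001, -0.001]]
shift cm [0.03 1.86 0.02]
turn [ 0.001 -0.001  0.   ] shift after turn [0.03 1.86 0.02]
```

Call:
servo_tool(commands=[0,0,0,0,0.6,0,0,0,0,0,0,0.6,0,0,0,0,0,0,0.3,0,0,0,0,0,0,0.1,0,0,0,0,0,0,0,0,0])

```text
t: 25.3
tool_pos: [0.4095, 0.26, 0.0898]
tool_rot: [-1.208, 1.21, -1.21]
contact_force: [-0.3, -0.5, -3.5]
opening: 0.007
```

Call:
servo_tool(commands=[0,0,0,0,0.12,0,0,0,0,0,0,0.1,0,0])

```text
t: 25.5
tool_pos: [0.4098, 0.2602, 0.0879]
tool_rot: [-1.207, 1.209, -1.21]
contact_force: [0.0, -0.6, -3.6]
opening: 0.007
```

Call:
servo_tool(commands=[0,0,0,0,0.1,0,0,0,0,0,0,0.1,0,0])

```text
t: 25.7
tool_pos: [0.4099, 0.2608, 0.0871]
tool_rot: [-1.206, 1.21, -1.209]
contact_force: [-4.7, -1.2, 6.6]
opening: 0.0068
```

Call:
servo_tool(commands=[0,0,0,0,0.1,0,0,0,0,0,0,0.1,0,0])

```text
t: 25.9
tool_pos: [0.4099, 0.2608, 0.0871]
tool_rot: [-1.208, 1.21, -1.209]
contact_force: [-5.1, -1.7, 5.1]
opening: 0.0069
```

Call:
servo_tool(commands=[0,0,0,0,0,0,0.12,0,0,0,0,0,0,0.25,0,0,0,0,0,0,0.4,0,0,0,0,0,0,0.4,0,0,0,0,-1,0,0.4,0,0,0,0,-2,0,0.4,0,0,0,0,-3,0,0.4,0,0,0,0,-3,0,0.4,0,0,0,0,-2,0,0.4,0,0,0,0,0,0,0.4])

```text
t: 26.9
tool_pos: [0.4117, 0.2609, 0.2051]
tool_rot: [-1.2, 1.205, -1.211]
contact_force: [0.8, 0.1, 0.6]
opening: 0.034
```

```bash
python3 - <<'E'
from h import *
from station import viewer
go([.403,-.2705,.2],0)
for n in("scene","top"):
    d=viewer.get_image(n); np.savez(f"{n}11.npz",**d); P=points(d); cv2.imwrite(f"pics/{n}11.png",d["frame"][:,:,::-1])
    for nm,c,zr in(("M",(.455,.2597),(.106,.115)),("L",(.467,-.27),(.075,.084)),("S",(.631,-.14),(.13,.141)),("bowl",(.472,-.0225),(.042,.05))):
        m=(np.hypot(P[...,0]-c[0],P[...,1]-c[1])<.08)&(P[...,2]>zr[0])&(P[...,2]<zr[1]); q=P[m]
        a=np.linalg.lstsq(np.c_[q[:,:2],np.ones(len(q))],q[:,2],rcond=None)[0]
        print(n,nm,rcirc(q),q[:,2].mean().round(4),a[:2])
E
```

```text
t 26.9 pos [0.4117 0.2609 0.2051] open 0.034 F [0.8 0.1 0.6] q [ 0.41 -0.28  1.96 -0.    1.45  0.41]
axes x,y,z [[-0.001, -1.0, -0.003], [0.008, 0.003, -1.0], [1.0, -0.001, 0.008]]
shift cm [53.14  0.33 -0.84]
turn [-0.008 -0.001 -0.003] shift after turn [53.14  0.51 -0.87]
scene M (array([0.4565, 0.2623, 0.044 ]), 129) 0.1104 [-7.19265492e-04  8.75599838e-05]
scene L (array([ 0.4685, -0.27  ,  0.0636]), 143) 0.0791 [ 0.00269927 -0.00076624]
scene S (array([ 0.6312, -0.1402,  0.0287]), 114) 0.1349 [-0.00715592 -0.00052119]
scene bowl (array([ 0.4755, -0.0228,  0.0299]), 73) 0.0453 [-0.00785242  0.00228162]
top M (array([0.4538, 0.2613, 0.0443]), 167) 0.111 [-0.0014025  -0.00371466]
top L (array([ 0.4656, -0.2714,  0.0636]), 334) 0.0798 [0.00171998 0.00331944]
top S (array([ 0.6277, -0.1416,  0.0282]), 164) 0.1357 [-0.00114503  0.002626  ]
top bowl (array([ 0.4721, -0.0247,  0.0297]), 136) 0.0462 [0.00431727 0.00695036]
```

View pics/scene11.png

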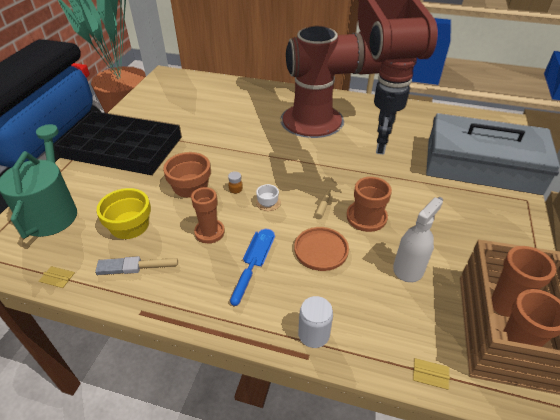

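The medium pot stands level in its saucer, within 2 mm of centre; everything else is in place. Back to the large pot.

Call:
servo_tool(commands=[-0.008,0,-0.003,2,-1,0,0.45,0,0,0,4,0,0,0.45,0,0,0,4.5,0,0,0.45,0,0,0,4.5,0,0,0.45,0,0,0,4.5,0,0,0.45,0,0,0,4.5,0,0,0.45,0,0,0,4.5,0,0,0.45,0,0,0,4.5,0,0,0.45,0,0,0,4.5,0,0,0.45,0,0,0,4.5,0,0,0.45,0,0,0,4.5,0,0,0.45,0,0,0,4,0,0,0.45,0,0,0,2,0,0,0.45,0,0,0,0,0,0,0.45,0,0,0,0,0,0,0.45], grip_force=110)

```text
t: 28.5
tool_pos: [0.3969, -0.2809, 0.1823]
tool_rot: [-1.233, 1.245, -1.178]
contact_force: [0.5, -0.8, 0.8]
opening: 0.0385
```

```bash
python3 - <<'E'
from h import *
go([.4032,-.2705,.15],0)
E
```

```text
t 28.5 pos [ 0.3969 -0.2809  0.1823] open 0.0385 F [ 0.5 -0.8  0.8] q [-0.76 -0.22  1.95 -0.02  1.45 -0.76]
axes x,y,z [[0.002, -1.0, -0.012], [-0.043, 0.012, -0.999], [0.999, 0.002, -0.043]]
shift cm [-1.    3.21  0.77]
turn [ 0.043  0.002 -0.012] shift after turn [-1.04  3.23  0.63]
```

Call:
servo_tool(commands=[0.043,0.002,-0.012,-1,1,0.63,0.45,0,0,0,0,2,0,0.45,0,0,0,0,2,0,0.45,0,0,0,0,0,0,0.45,0,0,0,0,0,0,0.45])

```text
t: 29.0
tool_pos: [0.4022, -0.2634, 0.1275]
tool_rot: [-1.21, 1.208, -1.2]
contact_force: [0.5, -0.1, 0.4]
opening: 0.0383
```

```bash
python3 - <<'E'
from h import *
go([.4032,-.2705,.054],0)
E
```

```text
t 29.0 pos [ 0.4022 -0.2634  0.1275] open 0.0383 F [ 0.5 -0.1  0.4] q [-0.74 -0.21  2.04  0.    1.32 -0.74]
axes x,y,z [[0.006, -1.0, -0.005], [-0.002, 0.005, -1.0], [1.0, 0.006, -0.002]]
shift cm [0.75 7.34 0.11]
turn [ 0.002  0.006 -0.005] shift after turn [0.71 7.35 0.1 ]
```

Call:
servo_tool(commands=[0.002,0.006,-0.005,0.7,1,0.1,0.45,0,0,0,0,1,0,0.45,0,0,0,0,0.8,0,0.45,0,0,0,0,0,0,0.45,0,0,0,0,0,0,0.45])

```text
t: 29.5
tool_pos: [0.4046, -0.271, 0.0993]
tool_rot: [-1.21, 1.205, -1.212]
contact_force: [-0.5, -1.1, 0.2]
opening: 0.0383
```

```bash
python3 - <<'E'
from h import *
from station import viewer
go([.4032,-.2705,.054],0)
d=viewer.get_image("scene"); a=d["frame"][:,:,::-1]
cv2.imwrite("pics/s12.png",cv2.resize(a[110:250,130:330],(800,560)))
E
```

```text
t 29.5 pos [ 0.4046 -0.271   0.0993] open 0.0383 F [-0.5 -1.1  0.2] q [-0.74 -0.17  2.05 -0.    1.25 -0.74]
axes x,y,z [[0.001, -1.0, 0.003], [0.002, -0.003, -1.0], [1.0, 0.001, 0.002]]
shift cm [-0.06  4.53 -0.15]
turn [-0.002  0.001  0.003] shift after turn [-0.05  4.53 -0.14]
```

View pics/s12.png

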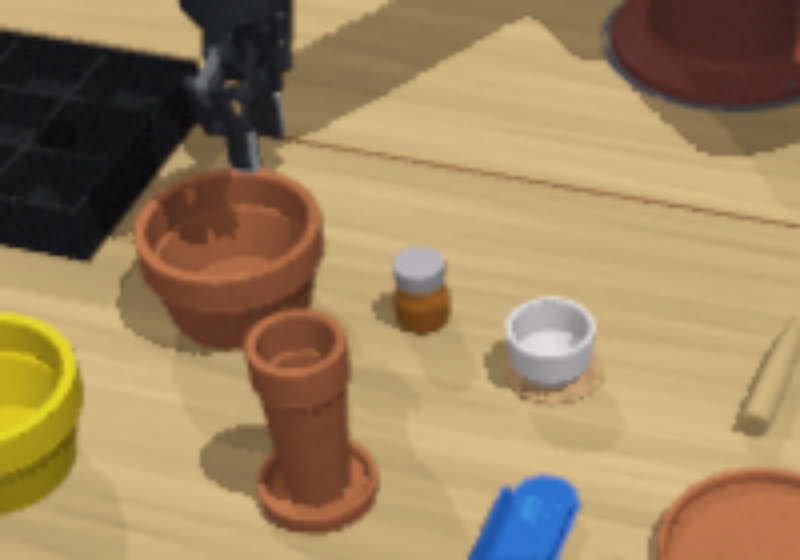

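The fingers straddle the far wall at (250,165), and the tray corner is clear.

Call:
servo_tool(commands=[-0.002,0,0.003,0,1.3,-0.14,0.45,0,0,0,0,1.3,0,0.45,0,0,0,0,1,0,0.45,0,0,0,0,0.5,0,0.45,0,0,0,0,0,0,0.45])

```text
t: 30.05
tool_pos: [0.4029, -0.271, 0.0546]
tool_rot: [-1.209, 1.209, -1.208]
contact_force: [-0.1, -0.2, -0.1]
opening: 0.0384
```

```bash
python3 - <<'E'
from h import *
go([.4032,-.2705,.054],0)
E
```

```text
t 30.05 pos [ 0.4029 -0.271   0.0546] open 0.0384 F [-0.1 -0.2 -0.1] q [-0.75 -0.1   2.08  0.    1.17 -0.75]
axes x,y,z [[0.001, -1.0, -0.001], [-0.0, 0.001, -1.0], [1.0, 0.001, -0.0]]
shift cm [-0.05  0.06  0.03]
turn [ 0.     0.001 -0.001] shift after turn [-0.05  0.06  0.03]
```

Call:
servo_tool(commands=[0,0,0,0,0,0,0.3,0,0,0,0,0,0,0.22,0,0,0,0,0,0,0.16,0,0,0,0,0,0,0.12,0,0,0,0,0,0,0.08,0,0,0,0,0,0,0,0,0,0,0,0,0,0,0,0,0,0,0,0,0], grip_force=110)

```text
t: 30.85
tool_pos: [0.4033, -0.2714, 0.0552]
tool_rot: [-1.209, 1.208, -1.21]
contact_force: [-0.3, -0.5, -2.2]
opening: 0.0057
```

Call:
servo_tool(commands=[0,0,0,0,-0.5,0,0,0,0,0,0,-1,0,0,0,0,0,0,-1.5,0,0,0,0,0,0,-1,0,0,0,0,0,0,0,0,0,0,0,0,0,0,0,0])

```text
t: 31.45
tool_pos: [0.4009, -0.2692, 0.0956]
tool_rot: [-1.211, 1.213, -1.203]
contact_force: [-0.4, 0.4, -4.2]
opening: 0.006
```

```bash
python3 - <<'E'
from h import *
from station import viewer
go([.4032,-.2705,.16],0)
d=viewer.get_image("scene"); a=d["frame"][:,:,::-1]
cv2.imwrite("pics/s13.png",cv2.resize(a[110:250,130:330],(800,560)))
P=points(d);c=(.467,-.27)
m=(np.hypot(P[...,0]-c[0],P[...,1]-c[1])<.08)&(P[...,2]>.11)&(P[...,2]<.122)&(P[...,0]>.43); q=P[m]
print(rcirc(q),q[:,2].mean(),np.linalg.lstsq(np.c_[q[:,:2],np.ones(len(q))],q[:,2],rcond=None)[0])
E
```

```text
t 31.45 pos [ 0.4009 -0.2692  0.0956] open 0.006 F [-0.4  0.4 -4.2] q [-0.75 -0.16  2.06 -0.    1.26 -0.75]
axes x,y,z [[0.002, -1.0, -0.004], [-0.005, 0.004, -1.0], [1.0, 0.002, -0.005]]
shift cm [ 0.1  -6.44  0.2 ]
turn [ 0.005  0.002 -0.004] shift after turn [ 0.13 -6.44  0.23]
(array([ 0.4688, -0.26  ,  0.0635]), 148) 0.11736427164212036 [-0.0126429  -0.00374477  0.12266106]
```

View pics/s13.png

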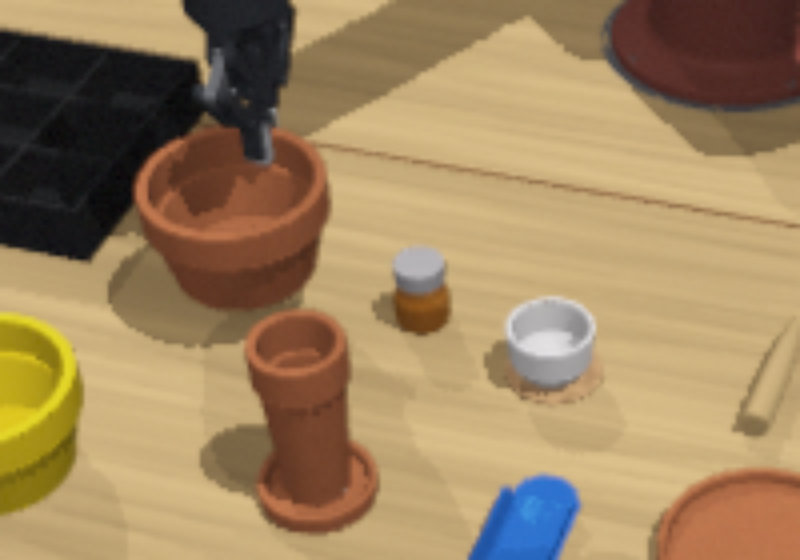

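The large pot is gripped and level, though it swung about 8 mm in +y in the grip, which I'll compensate at placing. Raising the grip force.

Call:
servo_tool(commands=[0.005,0,-0.004,0,-1.5,0.2,0,0,0,0,0,-2.5,0,0,0,0,0,0,-2.5,0,0,0,0,0,0,-1,0,0,0,0,0,-1,0,0,0,0,0,0,-2,0,0,0,0,0,0,-3,0,0,0,0,0,0,-3,0,0,0,0,0,0,-3,0,0,0,0,0,0,-3,0,0,0,0,0,0,-3,0,0,0,0,0,0,-3,0,0,0,0,0,0,-2,0,0,0,0,0,0,-1,0,0,0,0,0,0,0,0,0,0,0,0,0,0,0,0,0], grip_force=120)

```text
t: 33.1
tool_pos: [0.3937, -0.0117, 0.1618]
tool_rot: [-1.214, 1.228, -1.189]
contact_force: [0.3, -0.5, -3.5]
opening: 0.0058
```

```bash
python3 - <<'E'
from h import *
from station import viewer
go([.5445,.1625,.16],0)
d=viewer.get_image("scene"); a=d["frame"][:,:,::-1]
cv2.imwrite("pics/s14.png",cv2.resize(a[80:260,150:390],(800,600)))
E
```

```text
t 33.1 pos [ 0.3937 -0.0117  0.1618] open 0.0058 F [ 0.3 -0.5 -3.5] q [-0.23 -0.49  2.19  0.01  1.46 -0.23]
axes x,y,z [[0.002, -1.0, -0.014], [-0.019, 0.014, -1.0], [1.0, 0.002, -0.019]]
shift cm [-17.39   0.12  15.11]
turn [ 0.019  0.002 -0.014] shift after turn [-17.42   0.18  15.08]
```

View pics/s14.png

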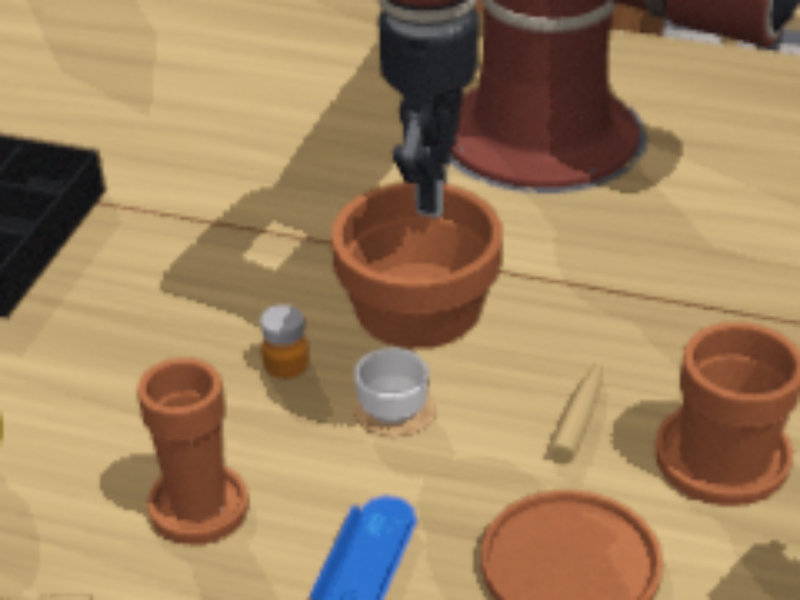

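The pot is carried level, at z about 0.1, clear of the bowl. Continuing towards the large saucer.

Call:
servo_tool(commands=[0.019,0.002,-0.014,-1,0,0.8,0,0,0,0,-2,0,1.7,0,0,0,0,-2.5,0,2.2,0,0,0,0,-2.5,0,2.2,0,0,0,0,-2.5,0,2.2,0,0,0,0,-2.5,0,2.2,0,0,0,0,-2,0,1.8,0,0,0,0,-1,0,1,0,0,0,0,0,0,0,0,0,0,0,0,0,0,0])

```text
t: 34.15
tool_pos: [0.545, 0.1418, 0.1586]
tool_rot: [-1.204, 1.225, -1.227]
contact_force: [-0.6, -0.2, -3.6]
opening: 0.0059
```

```bash
cat > meas.py <<'E'
from h import *
from station import viewer
import sys
go([.5445,.1625,.055],0)
o=__import__('station').monitor.get_obs()["tool_pos"]
for n in("scene","top"):
    d=viewer.get_image(n); P=points(d); np.savez(f"{n}_m.npz",**d); cv2.imwrite(f"pics/{n}_{sys.argv[1]}.png",d["frame"][:,:,::-1])
    c=(o[0]+.0635,o[1]+.007); z=o[2]+.0235
    m=(np.hypot(P[...,0]-c[0],P[...,1]-c[1])<.08)&(abs(P[...,2]-z)<.005)&(P[...,0]>o[0]+.02); q=P[m]
    print(n,rcirc(q),q[:,2].mean(),np.linalg.lstsq(np.c_[q[:,:2],np.ones(len(q))],q[:,2],rcond=None)[0][:2])
a=cv2.imread(f"pics/scene_{sys.argv[1]}.png")[130:280,240:440];b=cv2.imread(f"pics/top_{sys.argv[1]}.png")[120:300,120:320]
cv2.imwrite(f"pics/c{sys.argv[1]}.png",np.hstack([cv2.resize(a,(400,300)),cv2.resize(b,(333,300))]))
E
python3 meas.py 15
```

```text
t 34.15 pos [0.545  0.1418 0.1586] open 0.0059 F [-0.6 -0.2 -3.6] q [ 0.12 -0.04  1.83 -0.    1.35  0.15]
axes x,y,z [[-0.021, -1.0, 0.004], [-0.002, -0.004, -1.0], [1.0, -0.021, -0.002]]
shift cm [-2.11 10.35 -0.07]
turn [ 0.002 -0.021  0.004] shift after turn [-2.07 10.36 -0.05]
scene (array([0.6126, 0.1479, 0.0628]), 184) 0.18235616530611506 [-0.00996882 -0.00686745]
top (array([0.6072, 0.1456, 0.0633]), 238) 0.18260058745057994 [-0.00529102 -0.01028029]
```

View pics/c15.png

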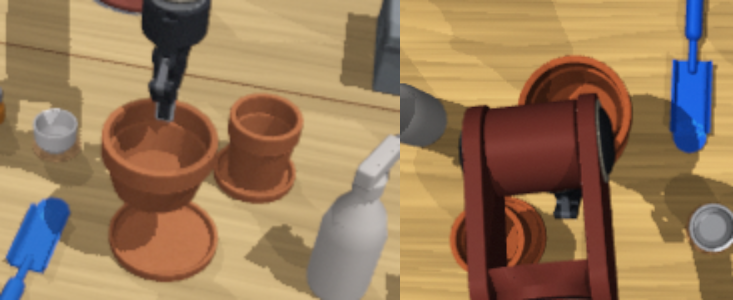

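Call:
servo_tool(commands=[0.002,-0.021,0.004,-0.8,0.5,-0.1,0,0,0,0,-0.6,1,-0.1,0,0,0,0,0,1.2,0,0,0,0,0,0,1.2,0,0,0,0,0,0,0.8,0,0,0,0,0,0,0,0,0,0,0,0,0,0,0,0])

```text
t: 34.95
tool_pos: [0.5399, 0.1549, 0.1057]
tool_rot: [-1.212, 1.212, -1.209]
contact_force: [-0.3, -0.4, -3.8]
opening: 0.0058
```

```bash
python3 meas.py 16
```

```text
t 34.95 pos [0.5399 0.1549 0.1057] open 0.0058 F [-0.3 -0.4 -3.8] q [ 0.15  0.02  1.87 -0.    1.26  0.15]
axes x,y,z [[-0.001, -1.0, 0.001], [-0.003, -0.001, -1.0], [1.0, -0.001, -0.003]]
shift cm [-0.76  5.07  0.48]
turn [ 0.003 -0.001  0.001] shift after turn [-0.76  5.07  0.46]
scene (array([0.6076, 0.1625, 0.0627]), 185) 0.1294202484003458 [-0.00931289 -0.00465535]
top (array([0.6017, 0.1602, 0.0636]), 209) 0.129607894976532 [-0.00991374 -0.00643509]
```

View pics/c16.png

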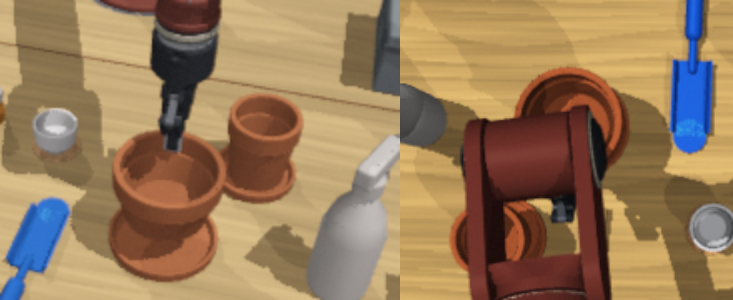

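Call:
servo_tool(commands=[0.003,0,0.001,-0.1,0.8,0.33,0,0,0,0,0,1,0,0,0,0,0,0,1,0,0,0,0,0,0,0.8,0,0,0,0,0,0,0,0,0,0,0,0,0,0,0,0])

```text
t: 35.65
tool_pos: [0.5446, 0.156, 0.0678]
tool_rot: [-1.206, 1.209, -1.211]
contact_force: [0.7, 0.1, -3.5]
opening: 0.0058
```

```bash
python3 - <<'E'
from h import *
go([.5433,.156,.0614],0)
E
```

```text
t 35.65 pos [0.5446 0.156  0.0678] open 0.0058 F [ 0.7  0.1 -3.5] q [0.15 0.07 1.88 0.   1.19 0.15]
axes x,y,z [[-0.001, -1.0, -0.001], [0.002, 0.001, -1.0], [1.0, -0.001, 0.002]]
shift cm [-0.    0.64 -0.13]
turn [-0.002 -0.001 -0.001] shift after turn [-0.    0.64 -0.13]
```

Call:
servo_tool(commands=[0,0,0,0,0.3,-0.1,0,0,0,0,0,0.2,0,0,0,0,0,0,0.1,0,0,0,0,0,0,0,0,0])

```text
t: 36.05
tool_pos: [0.5441, 0.1561, 0.0621]
tool_rot: [-1.205, 1.208, -1.211]
contact_force: [0.2, -0.4, -3.5]
opening: 0.0058
```

Call:
servo_tool(commands=[0,0,0,0,0.1,0,0,0,0,0,0,0.1,0,0])

```text
t: 36.25
tool_pos: [0.5445, 0.156, 0.0611]
tool_rot: [-1.205, 1.207, -1.212]
contact_force: [-4.6, -2.0, 2.2]
opening: 0.0057
```

Call:
servo_tool(commands=[0,0,0,0,0.1,0,0,0,0,0,0,0,0,0.12,0,0,0,0,0,0,0.25,0,0,0,0,0,0,0.4,0,0,0,0,0,0,0.4,0,0,0,0,-1,0,0.4,0,0,0,0,-2,0,0.4,0,0,0,0,-3,0,0.4,0,0,0,0,-3,0,0.4,0,0,0,0,-3,0,0.4,0,0,0,0,-2,0,0.4,0,0,0,0,0,0,0.4])

```text
t: 37.45
tool_pos: [0.5468, 0.1565, 0.2132]
tool_rot: [-1.194, 1.199, -1.216]
contact_force: [-0.0, 0.7, -0.6]
opening: 0.0341
```

Call:
servo_tool(commands=[0,0,0,1,0,-1,0.4,0,0,0,2.5,-1,-2,0.4,0,0,0,3,-1,-2,0.4,0,0,0,3,0,-2,0.4,0,0,0,1,0,-1,0.4,0,0,0,0,0,0,0.4,0,0,0,0,0,0,0.4])

```text
t: 38.15
tool_pos: [0.4626, 0.0487, 0.228]
tool_rot: [-1.196, 1.2, -1.214]
contact_force: [0.2, -0.3, 0.3]
opening: 0.0345
```

```bash
python3 - <<'E'
from h import *
from station import viewer
go(None)
for n in("scene","top"):
    d=viewer.get_image(n); P=points(d); cv2.imwrite(f"pics/{n}17.png",d["frame"][:,:,::-1])
    for nm,c,z in(("M",(.455,.2597),.111),("L",(.608,.1625),.086),("S",(.631,-.14),.136),("bowl",(.472,-.0225),.046)):
        m=(np.hypot(P[...,0]-c[0],P[...,1]-c[1])<.08)&(abs(P[...,2]-z)<.0045); q=P[m]
        a=np.linalg.lstsq(np.c_[q[:,:2],np.ones(len(q))],q[:,2],rcond=None)[0]
        print(n,nm,rcirc(q),q[:,2].mean().round(4),a[:2])
E
```

```text
t 38.15 pos [0.4626 0.0487 0.228 ] open 0.0345 F [ 0.2 -0.3  0.3] q [-0.06 -0.36  1.98  0.    1.5  -0.06]
axes x,y,z [[0.0, -1.0, -0.003], [0.015, 0.003, -1.0], [1.0, 0.0, 0.015]]
scene M (array([0.4569, 0.2622, 0.0441]), 129) 0.1109 [ 0.00019665 -0.00088232]
scene L (array([0.611 , 0.1632, 0.063 ]), 215) 0.0858 [-0.00064947  0.00125817]
scene S (array([ 0.6313, -0.1402,  0.0287]), 97) 0.1353 [0.00113432 0.00152487]
scene bowl (array([ 0.4759, -0.0226,  0.0299]), 84) 0.0455 [ 0.00107194 -0.01200513]
top M (array([0.454 , 0.2612, 0.0439]), 221) 0.1111 [0.00068669 0.00098702]
top L (array([0.6065, 0.161 , 0.0634]), 331) 0.0859 [-0.0023143   0.00050198]
top S (array([ 0.6278, -0.1415,  0.0283]), 153) 0.1355 [-0.00198748  0.0013791 ]
top bowl (array([ 0.4722, -0.0249,  0.0294]), 69) 0.0457 [-0.00083215  0.003084  ]
```

View pics/scene17.png

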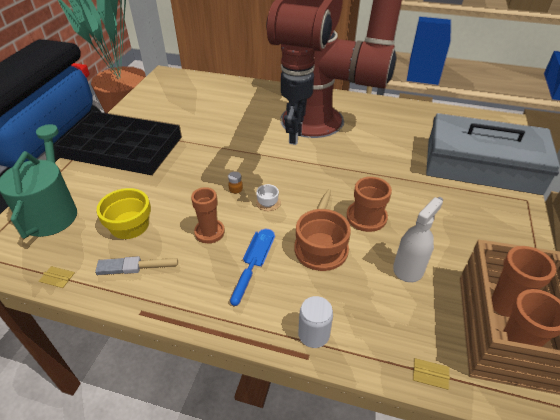

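View pics/top17.png

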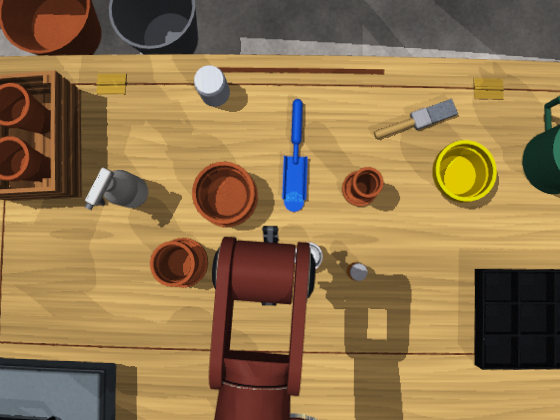

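All four pieces are in place, level and within about 3 mm of centre, and the arm is clear of everything. Handing in.

```bash
python3 -c "
from station import ticket; print(ticket.finish_job())"
```

```text
the job is handed in; nothing more can be done
None
```

I put the bowl on the cork mat, then stood the small, medium and large pots in their saucers in that order, and handed the job in at about 38 s. No verdict came back.

- **Position:** In the last pictures both cameras put every pot within about 3 mm of its saucer's centre and the bowl within about 4 mm of the mat's.
- **Level and height:** All rims were level to about 0.01 rad and at the height expected for standing on the saucer floor or mat.
- **Left alone:** By eye, the spray bottle, trowel and yellow pot had not moved. The arm was about 0.1 m clear of everything.
- **Disagreements:** The two cameras disagreed by about 3 mm in x throughout, so I aligned the medium and large pots per camera, relative to their saucers. The large pot swung about 8 mm sideways in the grip when lifted, and I corrected that before setting it down.

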